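Coffee break at the desk: cover the mug, hold up the roll with the tongs

ROBOT

A 7-joint arm with a two-finger parallel gripper is mounted at the origin on the work surface. World frame = base frame: x ahead of the robot, y to its left, z up, the work surface at z = 0. Lengths are in m, angles in rad, forces in N, time in s.
With the tool pointing down it reaches from about 0.425 to 0.925 m from the base axis. Payload 6.8 kg.
Tool frame: the origin (TCP) lies midway between the tips of the shut fingers; the grasp point (between the pads) lies 19 mm behind it (bot.grasp_offset is the distance from the TCP to the grasp point, in m); z points along the fingers, x is the direction in which the jaws open and shut, and the axes are right-handed (so a half turn about z gives the same grasp; the last joint's range is limited). The gripper opens to 85 mm and grips with 20 to 120 N. Pads are 22 mm wide; open, the fingers measure 114 mm over their backs; the gripper's body (76 mm by 85 mm) begins 54 mm behind the grasp point. The pads swing forward as they close: fully open they stand 13 mm farther back than shut.
Start: joints at [1.039, 0.477, 0.022, 1.555, -0.011, 1.109, -0.083], TCP at [0.278, -0.615, 0.193] pointing down, gripper open.
Joint ranges: [-2.96, 2.96], [-0.34, 2.1], [-1.41, 1.46], [0.24, 2.44], [-1.37, 4.51], [0.17, 1.92], [-2.96, 2.96]. Speed limits (rad/s): [2.39, 2.39, 3.14, 3.14, 3.14, 3.14, 3.14].

INTERFACE

Orientations are given as a unit quaternion [w, x, y, z].
In Python, from station import bot, imaging gives the robot as it stands. The module is installed in compiled form; this text tells all that it offers.
- The arm moves only by the tool apply_moves, never from a script. Its argument "increments" is a list of rows, each a list of 7 numbers: the shift along the tool's x, y, z in mm, then the turn, a rotation vector about the tool's x, y, z in degrees, then the closure, from -1 (fully open) to 1 (shut). In form: [[dx, dy, dz, rx, ry, rz, grip], ...]. A call has exactly 8 rows; each row shifts and turns the pose as measured when the row begins, along the tool's axes as they then stand; what a row does not reach is not made up. A row lasts 1/8 s, in which the tool goes at most 62.5 mm and 10.7 degrees, less where a joint would pass 70% of its speed; a pose out of reach is approached as far as the arm can. A call with a gripper value outside its range is refused whole. The fingers move at their own pace and stop on an object; "grip_force" is the grip in N (left out, the last holds). Time passes only in rows, so rows that do not move let the fingers close, or fill a call up. It gives the time, the measured TCP pose, the force and the opening at its end, in the units of the state.
- bot.get_obs(): the state, without advancing time (a new reading comes with each control period).
- imaging.read_camera(name): name is "side" or "top"; returns the picture (420x560x3 uint8, red, green, blue); there is no depth.
- imaging.get_calibration(name): a dict with "K" (3x3 intrinsics, pixels), "extrinsics" (4x4, takes a point from camera to world coordinates). Camera axes: x right, y down, z forward; pixel columns grow to the right and rows downward; lengths in m; the calibration is good to about 2 mm. A picture is of the moment at which its call begins. get_calibration takes no time and is no camera call.
- bot.hand_in(): hands the job in, once; it reports no verdict.
The state is a dict: "t": time; "q": joint angles; "joint_vel": joint speeds; "joint_torque": joint torques, N m; "eef_pos": TCP position; "tool_rot": TCP orientation; "contact_force": force on the tool from outside, world axes, zero at the start; "torque": the same for the moment, N m; "gripper_width": opening from 0.0 (shut) to 1.0 (fully open).
Only numpy, scipy, OpenCV 4.12 (cv2) and the standard library are available. Lean on these libraries where they do the work, as an engineer would, in place of code of your own. Each camera call takes 0.05 s, during which the arm holds its last target.

TASK

Serve the coffee break without crumbs in the coffee: first set the loose wooden lid gently on the mug, lowering it into place before you let go, so that it sits fully seated and level. Then take the steel tongs, close them on the bread roll on the round board and lift it clear, at least 10 cm above the desk and away from everything, and finish while still holding it up, still, in the tongs. Touch the roll only with the tongs, keep the mug standing and leave the other things on the desk where they are.

Things in the scene. Friction and masses are not known exactly. Their poses are not given: they have to be found in the camera images.
- mug: Blue ceramic coffee mug, loose, upright: outer diameter 82 mm, 92 mm high, wall 4 mm (mouth 74 mm wide), 0.34 kg. Its ear-shaped handle sticks out 37 mm from the wall along the mug's +y. Origin: centre of the underside, z up. It stands on the left or the right of the desk, the board on the other side.
- mug_rim (a point): Centre of the mug's mouth, at rim height (92 mm above its underside).
- lid: Loose round wooden lid lying knob up on the desk, near left or near right, 0.09 kg. From below: plug 66 mm across, 7 mm thick (bevelled edge), 4 mm smaller all round than the mug's mouth; disc 94 mm across, 7 mm thick, rests on the rim; central cylindrical knob 20 mm across, 24 mm high. 38 mm high in all. Origin: centre of the plug's underside, z up.
- lid_seat (a point): Centre of the underside of the lid's disc, 7 mm above the lid's origin: meets point mug_rim when the lid is seated (their heights equal).
- board: Round dark wooden serving board fixed to the desk, 130 mm in diameter, flat top 15 mm above the desk. Origin: centre of the underside.
- roll: Small round bread roll standing on the board within 15 mm of its centre: 48 mm in diameter (widest from 14 to 22 mm above its underside), 38 mm high, domed top with a cross on it, firm, about 0.04 kg. Origin: centre of the underside, z up.
- tongs: Steel tongs, 205 mm long, 0.09 kg, lying on edge: the two arms open and close in the level plane. Origin: underside of the round head (22 mm across) at the closed end; x runs along the middle line from the head to the open tips, z up. Arms 24 mm high, 3 mm thick, hinged at the head, sprung open, ending in upright cupped tips 26 mm high, 70 mm apart inside when open (82 mm outside).
- tongs_grip (a point): Middle of the tongs at the black grip pads (36 mm long, 34 mm high, outside of each arm), 100 mm from the head along the tongs' x, 17 mm above the underside; near the balance point. Over the pads the open tongs are about 57 mm wide, 42 mm when holding the roll. The spring resists with 8 N (open) to 10 N there: squeezed to about 51 mm they are carried open, 20 N closes them.
- tongs_left (a joint): How far the left arm of the tongs is closed, rad: 0 sprung fully open, about 0.07 when holding a 48 mm item, 0.185 shut. The right arm moves alike.
- tongs_tips (a point): Point midway between the cupped tips, 188 mm from the head along the tongs' x (88 mm beyond tongs_grip), 12 mm above the underside: where an item should be when the tongs close. Squeezing both pads moves both arms alike.
- mint_tin: Bystander, loose: flat round aluminium tin, 60 mm in diameter, 20 mm high. Origin: centre of the underside.
- paperweight: Bystander, loose: green glass paperweight, 60 mm in diameter, 52 mm high. Origin: centre of the underside.
- stapler: Bystander, loose: black stapler 130 x 36 x 50 mm, long along its x. Origin: centre of the underside.
- pen_pot: Bystander, loose: dark steel pen pot without handle, 76 mm in diameter, 95 mm high, its pens reaching 175 mm. Origin: centre of the underside.
- mouse: Bystander, loose: black computer mouse 105 x 62 x 35 mm on a round mat. Origin: centre of the underside.
Not all that is in view belongs to the job. Several things have the shape of the lid; the one meant has the colours described above.

How it is judged:
On the way, in this order (a step that is already met when the one before it is completed fails the run):
1. the lid, still held, is lowered onto the mug (within 8 mm of seated) (contact force between the fingers and lid above 0.3 N and horizontal distance between lid_seat and mug_rim below 0.01 m and z of lid_seat in the frame of mug below 0.1 m), for 0.05 s.
2. the lid sits seated and level on the mug, let go (horizontal distance between lid_seat and mug_rim below 0.007 m and z of lid_seat in the frame of mug between 0.089 and 0.0945 m and angle between each of lid, mug's own z axis and vertical below 0.06 rad and contact force between the fingers and lid below 0.05 N), for 0.2 s.
3. the tongs, held by the gripper, have lifted the roll off the board (contact force between tongs and roll above 0.5 N and contact force between the fingers and tongs above 1 N and contact force between each of the fingers, the arm and roll below 0.1 N and contact force between roll and board below 0.05 N and height (world z) of roll above 0.035 m), for 0.2 s.
At the end, for the whole second after the job is handed in: The gripper holds the tongs; the tongs alone hold the roll, still (0.03 m/s), its underside 100 mm or more above the desk, both clear of board, mug and lid. The lid is let go on the mug: centred within 7 mm, disc within 2.5 mm of the rim, lid and mug level within 0.06 rad (all of step 2 and contact force between tongs and roll above 0.5 N and contact force between the fingers and tongs above 1 N and contact force between each of the fingers, the arm and roll below 0.1 N and contact force between roll and board below 0.05 N and height (world z) of roll above 0.1 m and linear speed of roll below 0.03 m/s and contact force between roll and lid below 0.05 N and contact force between roll and mug below 0.05 N and contact force between tongs and mug below 0.1 N and contact force between tongs and lid below 0.1 N and contact force between tongs and board below 0.1 N); the arm keeps its last pose, push and grip.
It fails at once if the robot touches the roll itself (contact force between any of the fingers, the arm and roll above 0.5 N).
It fails at once if the mug is tipped (angle between mug's own z axis and vertical above 0.35 rad).
It fails at once if another thing on the desk is moved by more than 30 mm (distance of any of mint_tin, paperweight, stapler, pen_pot, mouse from where it was at the start of the episode above 0.03 m).
It also fails if it takes over 53 s, if anything falls off the work surface, if the arm or the gripper's body presses on something with over 40 N, if the wrist force passes 120 N, or if a joint passes its speed limit or range.

## Working session

There is one attempt and no reset: what is moved stays moved. The work goes in short steps, Python scripts to look and compute and a tool call to move; the robot and the scene stay as the last step left them, time stands still between calls to the robot, and variables do not carry over. Pictures are saved under pics/ and viewed, and the job is handed in when it is done.

Besides the shell and the picture viewer there is one more tool, called after ">>>" as name([rows], argument=value, ...), one row to a line, values as JSON. apply_moves: Moves the arm, as the interface text tells. Its arguments: {"type":"object","properties":{"increments":{"type":"array","items":{"type":"array","items":{"type":"number"}}},"grip_force":{"type":"number"}},"required":["increments"]}

```bash
mkdir -p pics; python3 - <<'E'
from station import bot, imaging
import cv2
for n in ("side","top"):
    im=imaging.read_camera(n); cv2.imwrite(f"pics/{n}0.png",im[:,:,::-1])
    c=imaging.get_calibration(n); print(n,c["K"],c["extrinsics"])
o=bot.get_obs(); print(o, bot.grasp_offset)
E
```

```text
side [[470.51411164   0.         283.19992842]
 [  0.         470.51411164 210.18597151]
 [  0.           0.           1.        ]] [[-0.99880696 -0.01793323  0.04542087  0.43999226]
 [-0.04459524  0.71396291 -0.69876193  1.09346741]
 [-0.01989776 -0.69995383 -0.71391086  1.23823888]
 [ 0.          0.          0.          1.        ]]
top [[443.52595054   0.         285.48623388]
 [  0.         443.52595054 201.4646706 ]
 [  0.           0.           1.        ]] [[ 0.08491642 -0.97540752  0.20339463  0.2918449 ]
 [-0.99638382 -0.08372476  0.0144723  -0.03395561]
 [ 0.00291278 -0.20388806 -0.97898988  1.22889475]
 [ 0.          0.          0.          1.        ]]
{'t': 0.1, 'q': array([ 1.03887341,  0.47770967,  0.0223594 ,  1.55634484, -0.01149513,
        1.10928978, -0.08308894]), 'joint_vel': array([-0.00099621, -0.00131987,  0.00127124, -0.00134447,  0.00094933,
        0.00120984,  0.0017325 ]), 'joint_torque': array([ 5.42439491e-03, -5.97760963e+01,  1.61459494e+00, -2.81954080e+01,
        1.29305638e-02,  5.10688842e-03,  8.63315222e-06]), 'eef_pos': array([ 0.27732545, -0.61475281,  0.19203179]), 'tool_rot': array([-3.84527376e-04,  8.40019057e-01, -5.42556288e-01, -7.14731012e-04]), 'contact_force': array([ 0.33978492, -0.14395034, -0.23968825]), 'torque': array([ 0.00806509, -0.02729714,  0.01671961]), 'gripper_width': 1.003740117926891} 0.0187
```

View pics/side0.png

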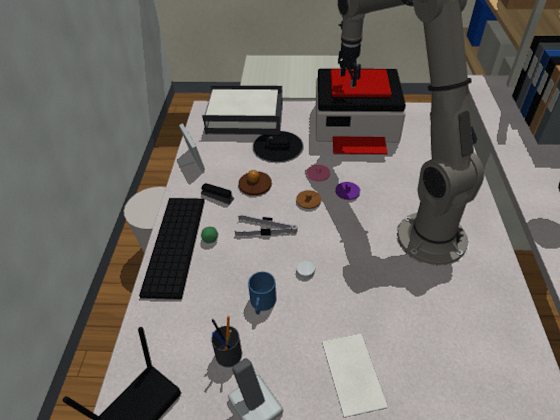

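View pics/top0.png

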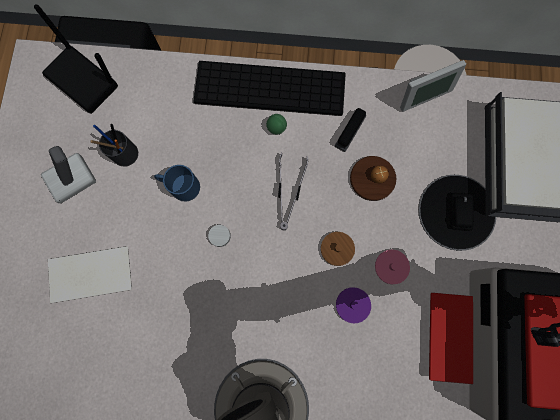

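The side view shows lid shapes at (309,200) tan, (318,172) pink and (347,190) purple. In the top view they are at (338,248), (392,266) and (353,305). The tan/wooden one is the lid. The mug is at top (181,182), the board and roll at (374,177), and the tongs run from the head at (284,226) to the tips near (280,155) and (305,158). I'll check this in close crops.

```bash
cat > h.py <<'E'
import numpy as np, cv2
from station import bot, imaging
C={n:imaging.get_calibration(n) for n in("side","top")}
def proj(n,p):
    T=np.linalg.inv(C[n]["extrinsics"]); q=np.atleast_2d(p)@T[:3,:3].T+T[:3,3]; q=q@C[n]["K"].T
    return q[:,:2]/q[:,2:]
def P(n): return C[n]["K"]@np.linalg.inv(C[n]["extrinsics"])[:3]
def tri(ps,pt):
    X=cv2.triangulatePoints(P("side"),P("top"),np.array(ps,float).reshape(2,1),np.array(pt,float).reshape(2,1)); X=X[:3,0]/X[3,0]
    e=max(np.linalg.norm(proj("side",X)[0]-ps),np.linalg.norm(proj("top",X)[0]-pt)); return X,e
def ray(n,uv,z):
    c=C[n]; d=c["extrinsics"][:3,:3]@np.linalg.inv(c["K"])@np.array([uv[0],uv[1],1.]); o=c["extrinsics"][:3,3]
    return o+d*(z-o[2])/d[2]
def crop(n,im,x0,y0,x1,y1,s,name):
    a=cv2.resize(im[y0:y1,x0:x1,::-1],None,fx=s,fy=s,interpolation=cv2.INTER_CUBIC)
    for x in range((x0+9)//10*10,x1,10): cv2.putText(a,str(x),(int((x-x0+.5)*s),8),0,.3,(0,0,255),1); cv2.line(a,(int((x-x0+.5)*s),10),(int((x-x0+.5)*s),14),(0,0,255),1)
    for y in range((y0+9)//10*10,y1,10): cv2.putText(a,str(y),(0,int((y-y0+.5)*s)+3),0,.3,(0,0,255),1)
    cv2.imwrite(f"pics/{name}.png",a)
E
python3 - <<'E'
from h import *
s=cv2.imread("pics/side0.png")[:,:,::-1]; t=cv2.imread("pics/top0.png")[:,:,::-1]
crop("t",t,230,130,430,280,4,"tc1"); crop("s",s,225,155,345,245,6,"sc1")
crop("t",t,140,150,240,220,6,"tc2"); crop("s",s,190,260,320,340,6,"sc2")
E
```

```text
(no output)
```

View pics/tc1.png

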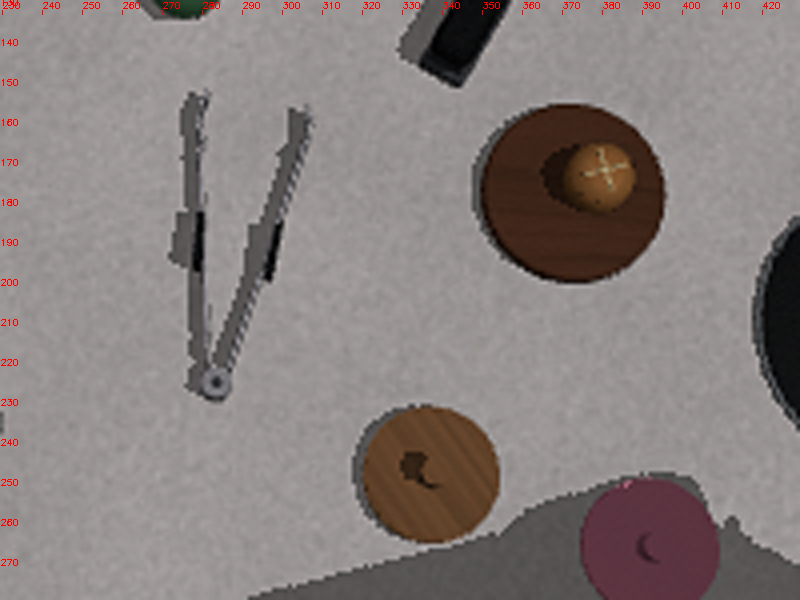

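View pics/sc1.png

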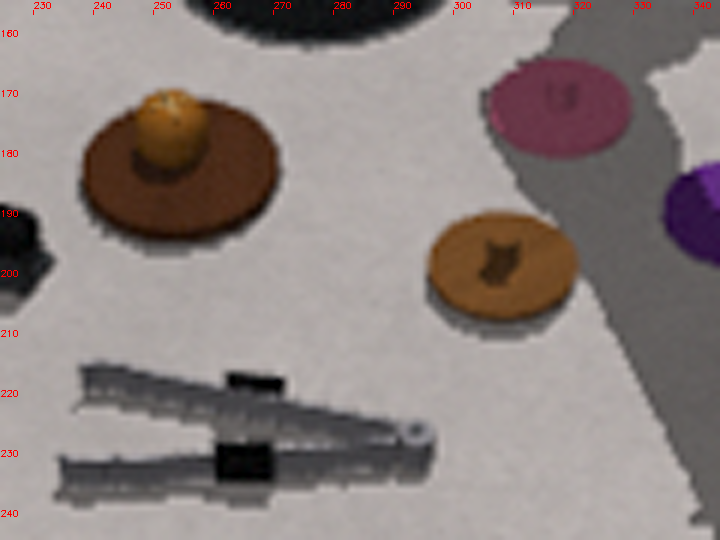

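View pics/tc2.png

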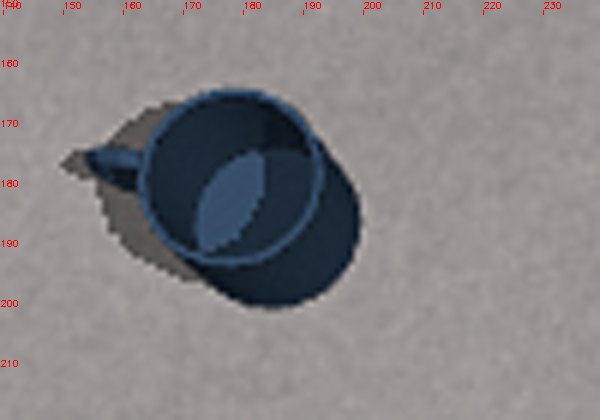

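View pics/sc2.png

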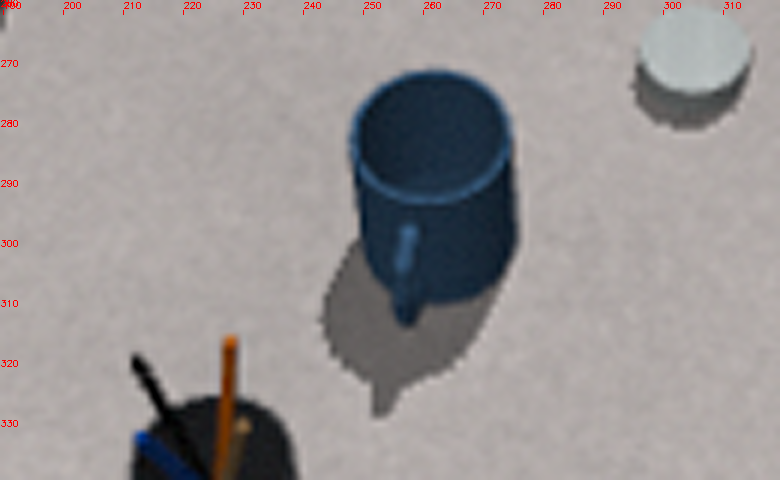

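```bash
python3 - <<'E'
from h import *
s=cv2.imread("pics/side0.png")[:,:,::-1]; t=cv2.imread("pics/top0.png")[:,:,::-1]
def ell(im,x0,y0,x1,y1,f,hull=True):
    h=cv2.cvtColor(np.ascontiguousarray(im[y0:y1,x0:x1]),cv2.COLOR_RGB2HSV).astype(int)
    m=f(h).astype(np.uint8); n,l,st,_=cv2.connectedComponentsWithStats(m); k=1+np.argmax(st[1:,4]); m=(l==k).astype(np.uint8)
    c=max(cv2.findContours(m,0,1)[0],key=len); c=cv2.convexHull(c)
    # densify hull via fill
    z=np.zeros_like(m); cv2.fillPoly(z,[c],1); c=max(cv2.findContours(z,0,1)[0],key=len)
    e=cv2.fitEllipse(c); return np.array(e[0])+[x0,y0],np.round(e[1],1),st[k,4]
wood=lambda h:(h[...,0]<22)&(h[...,1]>100)
a=ell(s,290,185,325,215,wood); b=ell(t,315,225,360,270,wood); print("lid",a,b,tri(a[0],b[0]))
a=ell(s,225,165,285,200,wood); b=ell(t,345,150,400,205,wood); print("board+",a,b,tri(a[0],b[0]))
blue=lambda h:(h[...,0]>95)&(h[...,0]<125)&(h[...,1]>100)&(h[...,2]>80)
a=ell(s,240,265,280,296,blue); b=ell(t,155,155,200,197,blue); print("rim",a,b,tri(a[0],b[0]))
for nm,u,v in [("roll",(253,171.5),(381,172)),("head",(293.5,226.3),(283.5,225.3)),("tipL",(234.5,230.7),(280.8,152.5)),("tipR",(238.2,215.3),(307,156.5)),
  ("rimc",(259.6,282),(177.5,178))]:
    print(nm,tri(u,v))
print(ray("top",(283.5,225.3),.027),ray("top",(280.8,152.5),.026),ray("top",(307,156.5),.026),ray("side",(293.5,226.3),.027),ray("side",(234.5,230.7),.026),ray("side",(238.2,215.3),.026))
E
```

```text
lid (array([308.30446815, 198.99280453]), array([16.8, 24.2]), np.int32(342)) (array([337.33478355, 248.35040665]), array([33.3, 33.3]), np.int32(903)) (array([ 0.42652966, -0.16906899,  0.01042579]), np.float64(0.1557332097022911))
board+ (array([254.45590401, 182.52228546]), array([23.9, 31.6]), np.int32(614)) (array([372.62721252, 177.83427048]), array([43.4, 45.4]), np.int32(1572)) (array([ 0.63587304, -0.2570661 ,  0.00899222]), np.float64(0.35206001443355434))
rim (array([260.36769295, 285.44184875]), array([15.1, 27.3]), np.int32(66)) (array([176.22405052, 178.86387634]), array([27.9, 34.9]), np.int32(241)) (array([0.56687354, 0.2782282 , 0.08334751]), np.float64(0.23457290451847332))
roll (array([ 0.64071754, -0.27087895,  0.05383808]), np.float64(0.011835167021913907))
head (array([ 0.47649546, -0.01656537,  0.02424102]), np.float64(0.5075813976034389))
tipL (array([0.68224137, 0.00919622, 0.02429241]), np.float64(0.0803172502091084))
tipR (array([ 0.67750015, -0.06589474,  0.0233159 ]), np.float64(0.04853934138871833))
rimc (array([0.56828317, 0.27262885, 0.09248522]), np.float64(0.5955430504913571))
[ 0.47468041 -0.01643033  0.027     ] [0.68192399 0.00910795 0.026     ] [ 0.67649923 -0.06580566  0.026     ] [ 0.477629   -0.01436563  0.027     ] [0.68169771 0.01080314 0.026     ] [ 0.67709766 -0.06338486  0.026     ]
```

```bash
cat > ov.py <<'E'
from h import *
def circ(c,r,z,n=60):
    a=np.linspace(0,2*np.pi,n); return np.c_[c[0]+r*np.cos(a),c[1]+r*np.sin(a),np.full(n,z)]
def tongs(h,yaw):
    d=np.array([np.cos(yaw),np.sin(yaw)]); n=np.array([-d[1],d[0]]); L=[]
    f=lambda x,y,z:np.r_[np.array(h)+d*x+n*y,z]
    L.append(circ(h,.011,.024))
    for sg in(1,-1):
        for x0,x1,y0,y1,z in[(82,118,28.5,28.5,34),(82,118,28.5,28.5,0),(0,188,6,41,24),(188,205,41,41,26)]:
            L.append(np.array([f(x0/1e3,sg*y0/1e3,z/1e3),f(x1/1e3,sg*y1/1e3,z/1e3)]))
    return L
def draw(n,im,lines,box,s,name):
    x0,y0,x1,y1=box; a=cv2.resize(im[y0:y1,x0:x1,::-1],None,fx=s,fy=s,interpolation=cv2.INTER_CUBIC)
    for l in lines:
        p=(proj(n,l)-[x0,y0]+.5)*s; cv2.polylines(a,[np.round(p*8).astype(np.int32)],False,(0,255,0),1,cv2.LINE_AA,3)
    cv2.imwrite(f"pics/{name}.png",a)
E
python3 - <<'E'
from ov import *
s=cv2.imread("pics/side0.png")[:,:,::-1]; t=cv2.imread("pics/top0.png")[:,:,::-1]
rm,e=tri((261.2,282.3),(177.9,178.9)); print("rim",rm,e)
L=tongs((.4765,-.0165),np.arctan2(-.0118,.2035))
lid=(.4265,-.169); L+=[circ(lid,.047,.014),circ(lid,.01,.038)]
L+=[circ((.6405,-.271),.024,.033),circ(rm,.041,.092),circ(rm,.041,0),circ((.636,-.257),.065,.015)]
draw("top",t,L,(230,130,430,280),4,"o1"); draw("side",s,L,(225,155,345,245),6,"o2")
draw("top",t,L,(140,150,240,220),6,"o3"); draw("side",s,L,(230,260,320,320),6,"o4")
a=cv2.imread("pics/o3.png");b=cv2.imread("pics/o4.png");w=max(a.shape[1],b.shape[1])
E
```

```text
rim [0.56492011 0.27185962 0.09058762] 0.050398186885348584
```

View pics/o1.png

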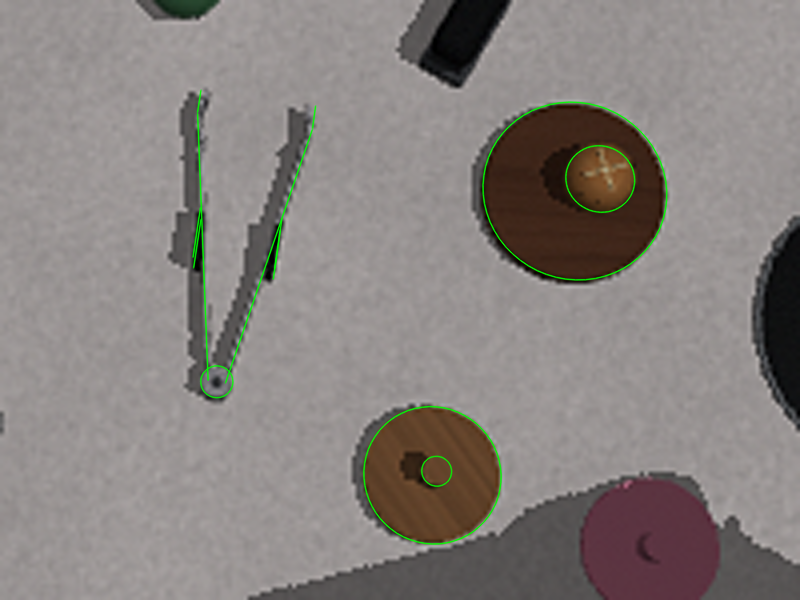

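View pics/o2.png

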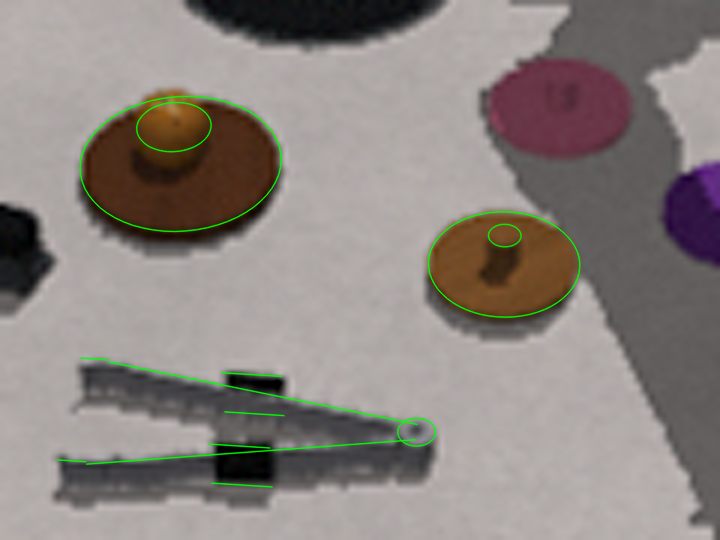

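View pics/o3.png

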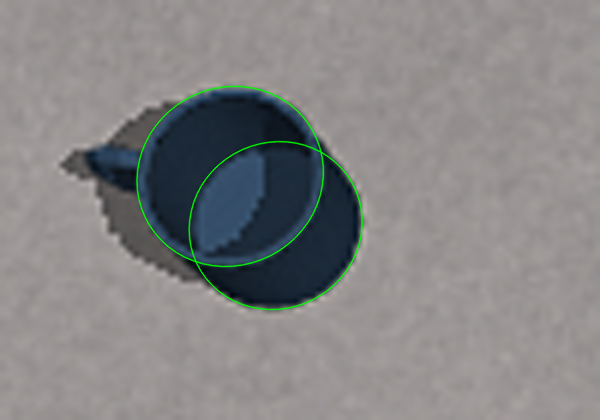

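View pics/o4.png

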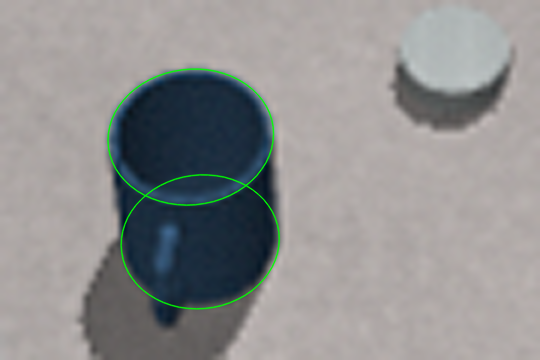

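Overlays match in both views: lid at (0.427,-0.170), mug rim at (0.565,0.272,0.091), roll at (0.641,-0.271), and tongs head at (0.476,-0.017) pointing along about +x. Triangulated heights agree with the text to within about 3 mm. The lid I chose, the tan wood-grain one at top (337,248), matches the description; the pink and purple ones do not.

```bash
cat > go.py <<'E'
import sys
from h import *
from scipy.spatial.transform import Rotation as R
def go(p,ang=None,show=True):
    o=bot.get_obs(); q=o["tool_rot"]; r=R.from_quat([q[1],q[2],q[3],q[0]]); d=np.array(p)-o["eef_pos"]
    M=r.as_matrix(); a=np.degrees(np.arctan2(M[1,0],M[0,0]))
    ang=a if ang is None else ang
    t=np.radians(ang); tgt=R.from_matrix(np.array([[np.cos(t),np.sin(t),0],[np.sin(t),-np.cos(t),0],[0,0,-1.]]))
    rv=np.degrees((r.inv()*tgt).as_rotvec())
    print("t",round(o["t"],2),"pos",o["eef_pos"].round(4),"xang",a.round(1),"F",o["contact_force"].round(1),"w",round(float(o["gripper_width"]),3))
    print("shift mm",(M.T@d*1e3).round(1),"rot deg",rv.round(1))
if __name__=="__main__":
    v=[float(x) for x in sys.argv[1:]]; go(v[:3],v[3] if len(v)>3 else None)
E
python3 go.py .427 -.17 .19; python3 -c "
from h import *
print(ray('top',(392,266),.014),ray('top',(353,305),.014),ray('top',(457,211),.003),ray('top',(352,128),.05),ray('top',(219,235),.02),ray('top',(276,124),.04),ray('top',(115,140),.095))"
```

```text
t 0.1 pos [ 0.2773 -0.6148  0.192 ] xang -65.7 F [ 0.3 -0.1 -0.2] w 1.004
shift mm [-343.8 -319.3    2.5] rot deg [0.  0.1 0. ]
[ 0.39051186 -0.31960533  0.014     ] [ 0.27837698 -0.21952975  0.014     ] [ 0.56050302 -0.4990226   0.003     ] [ 0.7631295  -0.18504289  0.05      ] [0.43391437 0.15743669 0.02      ] [0.76055116 0.02956472 0.04      ] [0.65628057 0.45335238 0.095     ]
```

>>> apply_moves([
  [-43,-40,-6,0,0,0,-1],
  [-43,-40,-6,0,0,0,-1],
  [-43,-40,0,0,0,0,-1],
  [-43,-40,0,0,0,0,-1],
  [-43,-40,0,0,0,0,-1],
  [-43,-40,0,0,0,0,-1],
  [-43,-40,5,0,0,0,-1],
  [-40,-37,5,0,0,0,-1],
], grip_force=30)

```text
t: 1.1
eef_pos: [0.4278, -0.1638, 0.1917]
tool_rot: [0.0, 0.838, -0.546, -0.002]
contact_force: [0.4, -0.3, -0.1]
gripper_width: 0.998
```

```bash
python3 go.py .427 -.17 .1 -93.3
```

```text
t 1.1 pos [ 0.4278 -0.1638  0.1917] xang -66.2 F [ 0.4 -0.3 -0.1] w 0.998
shift mm [ 5.6  3.  91.7] rot deg [ 0.2  0.1 27.1]
```

>>> apply_moves([
  [6,3,20,0,0,0,-1],
  [0,0,20,0,0,9,-1],
  [0,0,20,0,0,9,-1],
  [0,0,20,0,0,9,-1],
  [0,0,10,0,0,0,-1],
  [0,0,0,0,0,0,-1],
  [0,0,0,0,0,0,-1],
  [0,0,0,0,0,0,-1],
])

```text
t: 2.1
eef_pos: [0.4289, -0.1646, 0.0998]
tool_rot: [0.0, -0.689, 0.725, 0.002]
contact_force: [-0.4, -0.3, 0.5]
gripper_width: 1.0
```

```bash
python3 go.py .427 -.17 .02 -93.3; python3 - <<'E'
from h import *
for n,b in(("top",(300,215,400,290)),("side",(280,140,340,220))):
    im=imaging.read_camera(n); crop(n,im,*b,6,n+"1")
print(proj("top",[.427,-.17,.038]),proj("side",[.427,-.17,.038]))
E
```

```text
t 2.1 pos [ 0.4289 -0.1646  0.0998] xang -92.9 F [-0.4 -0.3  0.5] w 1.0
shift mm [ 5.7  1.5 79.8] rot deg [0.1 0.1 0.4]
[[338.93015503 247.01923209]] [[308.41562781 193.48685142]]
```

View pics/side1.png

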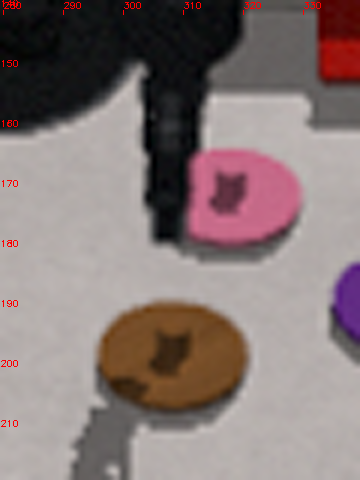

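View pics/top1.png

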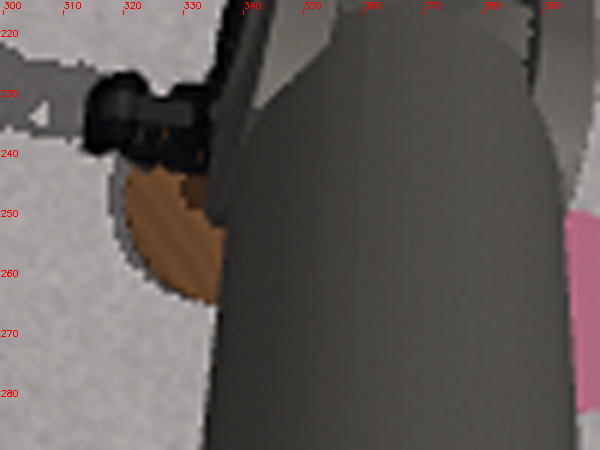

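>>> apply_moves([
  [3,1,20,0,0,0,-1],
  [3,1,20,0,0,0,-1],
  [0,0,15,0,0,0,-1],
  [0,0,15,0,0,0,-1],
  [0,0,8,0,0,0,-1],
  [0,0,0,0,0,0,-1],
  [0,0,0,0,0,0,-1],
  [0,0,0,0,0,0,-1],
])

```text
t: 3.2
eef_pos: [0.4297, -0.171, 0.0214]
tool_rot: [0.002, -0.689, 0.725, -0.001]
contact_force: [0.0, -0.2, 0.5]
gripper_width: 0.996
```

```bash
python3 go.py .427 -.17 .02 -93.3
```

```text
t 3.2 pos [ 0.4297 -0.171   0.0214] xang -92.9 F [ 0.  -0.2  0.5] w 0.996
shift mm [-0.9  2.7  1.4] rot deg [-0.2  0.1  0.4]
```

>>> apply_moves([
  [-1,3,1,0,0,0,-1],
  [0,0,0,0,0,0,-0.5],
  [0,0,0,0,0,0,0],
  [0,0,0,0,0,0,0.5],
  [0,0,0,0,0,0,1],
  [0,0,0,0,0,0,1],
  [0,0,0,0,0,0,1],
  [0,0,0,0,0,0,1],
], grip_force=40)

```text
t: 4.2
eef_pos: [0.427, -0.17, 0.021]
tool_rot: [0.002, -0.689, 0.725, -0.002]
contact_force: [0.7, -0.5, 0.2]
gripper_width: -0.002
```

```bash
python3 go.py .427 -.17 .02 -93.3
```

```text
t 4.2 pos [ 0.427 -0.17   0.021] xang -92.9 F [ 0.7 -0.5  0.2] w -0.002
shift mm [-0.  0.  1.] rot deg [-0.3  0.   0.4]
```

```bash
python3 - <<'E'
from h import *
for n,b in(("top",(290,200,400,290)),("side",(260,140,350,230))):
    im=imaging.read_camera(n); crop(n,im,*b,6,n+"2")
E
```

```text
(no output)
```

View pics/side2.png

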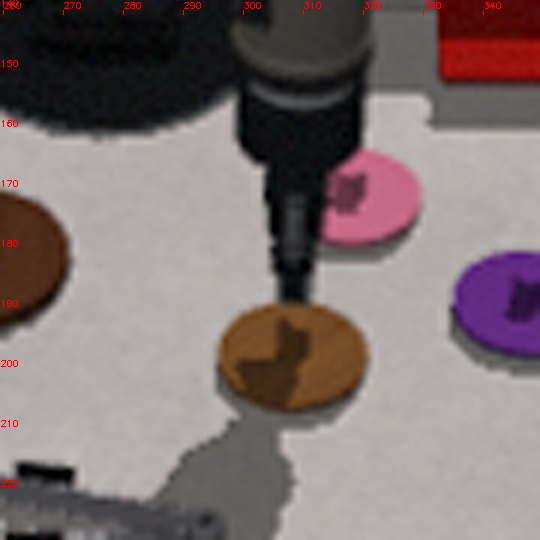

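View pics/top2.png

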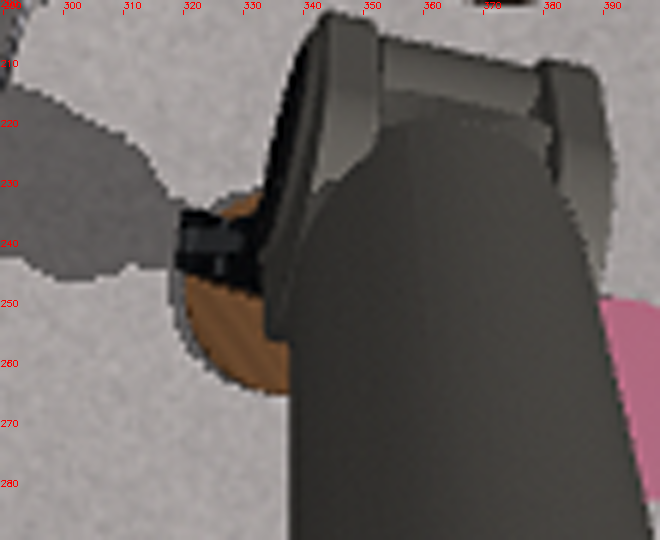

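```bash
python3 - <<'E'
from h import *
print("now tcp side",proj("side",[.427,-.17,.021]),"top",proj("top",[.427,-.17,.021]))
print("prev near finger tip",proj("side",[.429,-.165+.0425,.113]),"far",proj("side",[.429,-.165-.0425,.113]))
for z in(.02,.03,.04,.05): print(z,ray("side",(307,189.5),z).round(4))
E
```

```text
now tcp side [[308.3317614  196.79953752]] top [[338.17569169 247.6642014 ]]
prev near finger tip [[308.14091199 187.30984801]] far [[308.31742172 171.42370093]]
0.02 [ 0.4323 -0.2107  0.02  ]
0.03 [ 0.4324 -0.2     0.03  ]
0.04 [ 0.4324 -0.1893  0.04  ]
0.05 [ 0.4325 -0.1786  0.05  ]
```

```bash
python3 - <<'E'
from h import *
print("origin",proj("side",[0,0,0]),proj("top",[0,0,0]))
p=np.array([.2773,-.6148,.192]);x=np.array([.41,-.91,0])
for q in(p,p+.05*x+[0,0,.013],p-.05*x+[0,0,.013]): print(proj("side",q),proj("top",q))
s=cv2.imread("pics/side0.png")[:,:,::-1];t=cv2.imread("pics/top0.png")[:,:,::-1]
crop("s",s,300,0,400,110,5,"sg");crop("t",t,480,290,560,370,6,"tg")
crop("s",s,380,150,500,280,5,"sb")
E
```

```text
origin [[431.41866947 237.32454922]] [[261.37785724 407.83036094]]
[[346.35767138  92.28921178]] [[539.3361871 322.6384313]]
[[341.10292157  83.61355595]] [[562.69976061 315.36066137]]
[[352.2854435   95.58027294]] [[522.38366233 330.7103832 ]]
```

View pics/sg.png

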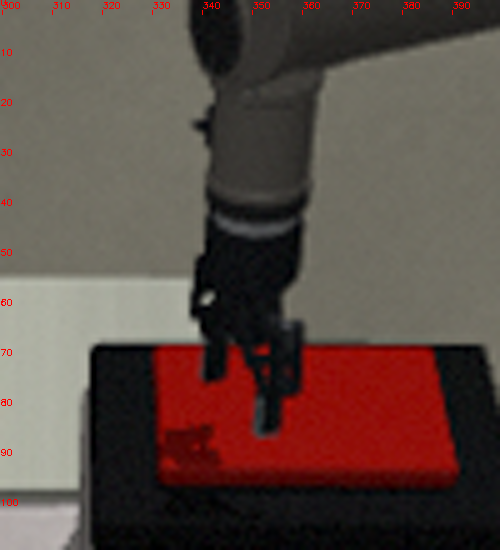

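View pics/tg.png

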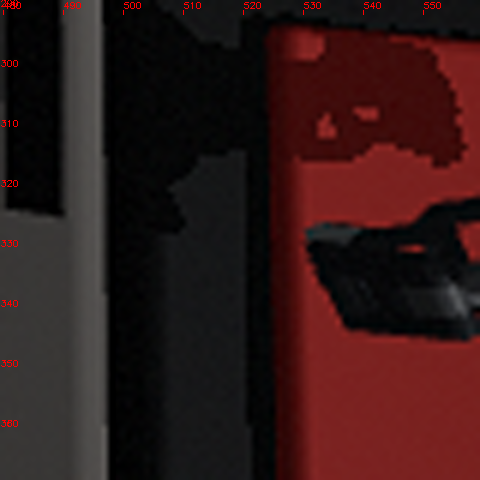

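View pics/sb.png

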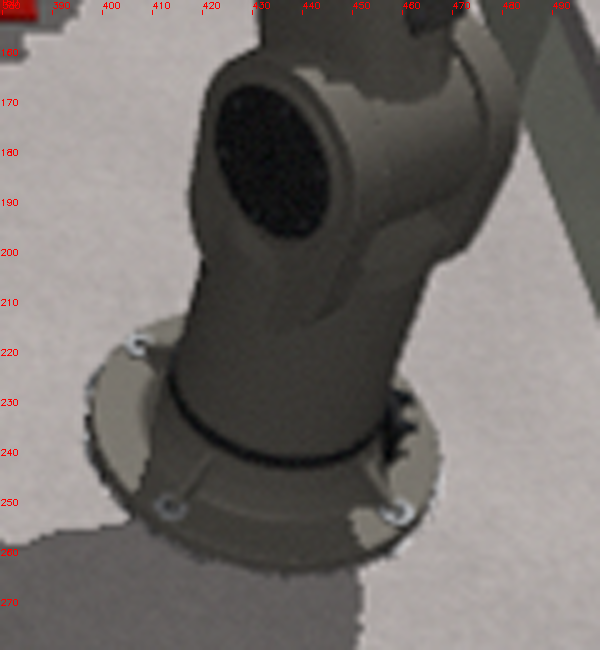

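```bash
python3 - <<'E'
from h import *
for pt in((530,328),(533,328),(530,331),(536,342)):
    print(tri((352.5,86.5),pt))
print("pred", np.array([.2773,-.6148,.192])-.045*np.array([.41,-.91,0])+[0,0,.013])
E
```

```text
(array([ 0.26277297, -0.56051901,  0.25172067]), np.float64(1.259926614601094))
(array([ 0.26245366, -0.56959505,  0.24641878]), np.float64(1.602328120051398))
(array([ 0.25970828, -0.56181564,  0.25048777]), np.float64(0.27974656421952293))
(array([ 0.24769859, -0.58442412,  0.2359506 ]), np.float64(5.244447529124779))
pred [ 0.25885 -0.57385  0.205  ]
```

```bash
python3 - <<'E'
from h import *
for z in(.04,.05,.055,.06,.065): print(z,proj("side",[.427,-.17,z]),proj("side",[.427,-.16,z]),ray("side",(308.3,189.8),z))
E
```

```text
0.04 [[308.42557146 193.09408148]] [[308.40618087 194.96605551]] [ 0.42759317 -0.18778045  0.04      ]
0.05 [[308.47553585 191.12051005]] [[308.4562675  192.99223672]] [ 0.42769665 -0.17708769  0.05      ]
0.055 [[308.50067296 190.12760554]] [[308.48146674 191.9991829 ]] [ 0.42774838 -0.17174131  0.055     ]
0.06 [[308.52591419 189.13058804]] [[308.50677079 191.00199873]] [ 0.42780012 -0.16639493  0.06      ]
0.065 [[308.55126019 188.12943194]] [[308.5321803  190.00065838]] [ 0.42785186 -0.16104855  0.065     ]
```

Both fingers shut fully, so they missed the knob. In the pictures the fingertips stand about 40 mm higher than the reported TCP z, both here and at the start. I'll find the offset by gently touching the knob top (38 mm) with the shut fingers.

>>> apply_moves([
  [0,0,2,0,0,0,1],
  [0,0,2,0,0,0,1],
  [0,0,2,0,0,0,1],
  [0,0,2,0,0,0,1],
  [0,0,2,0,0,0,1],
  [0,0,2,0,0,0,1],
  [0,0,2,0,0,0,1],
  [0,0,2,0,0,0,1],
])

```text
t: 5.3
eef_pos: [0.4271, -0.17, 0.0039]
tool_rot: [0.002, -0.689, 0.725, -0.002]
contact_force: [0.2, 1.1, -0.1]
gripper_width: 0.002
```

```bash
python3 go.py .427 -.17 -.02 -93.3;python3 - <<'E'
from h import *
im=imaging.read_camera("side"); crop("s",im,260,140,350,230,6,"side3")
E
```

```text
t 5.3 pos [ 0.4271 -0.17    0.0039] xang -92.9 F [ 0.2  1.1 -0.1] w 0.002
shift mm [ 0.   0.2 23.9] rot deg [-0.3  0.   0.4]
```

View pics/side3.png

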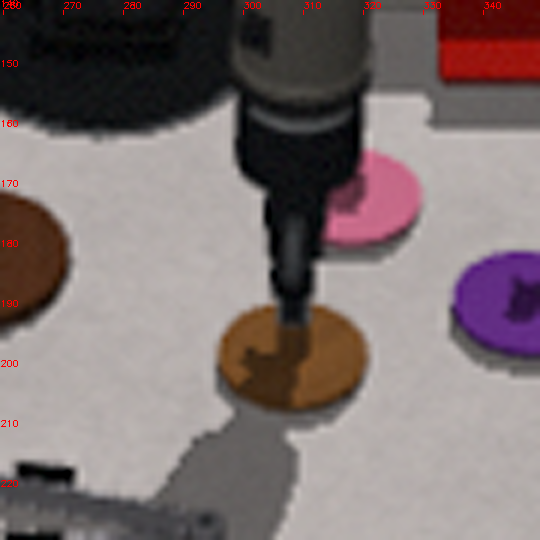

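>>> apply_moves([
  [0,0,1.5,0,0,0,1],
  [0,0,1.5,0,0,0,1],
  [0,0,1.5,0,0,0,1],
  [0,0,1.5,0,0,0,1],
  [0,0,1.5,0,0,0,1],
  [0,0,1.5,0,0,0,1],
  [0,0,1.5,0,0,0,1],
  [0,0,1.5,0,0,0,1],
])

```text
t: 6.35
eef_pos: [0.4271, -0.1701, -0.0004]
tool_rot: [0.001, -0.689, 0.725, -0.002]
contact_force: [-5.7, 2.3, 23.5]
gripper_width: 0.0
```

Contact came at reported z≈0.000, so true height = reported + 38 mm. Next I'll rise, open and descend around the knob to true 20 mm.

>>> apply_moves([
  [0,0,-12,0,0,0,-1],
  [0,0,-5,0,0,0,-1],
  [0,0,0,0,0,0,-1],
  [0,0,0,0,0,0,-1],
  [0,0,0,0,0,0,-1],
  [0,0,0,0,0,0,-1],
  [0,0,0,0,0,0,-1],
  [0,0,0,0,0,0,-1],
])

```text
t: 7.35
eef_pos: [0.4267, -0.1699, 0.0167]
tool_rot: [0.001, -0.689, 0.725, -0.002]
contact_force: [0.4, -0.2, 0.3]
gripper_width: 1.001
```

```bash
python3 go.py .427 -.17 -.018 -93.3
```

```text
t 7.35 pos [ 0.4267 -0.1699  0.0167] xang -92.9 F [ 0.4 -0.2  0.3] w 1.001
shift mm [-0.  -0.2 34.7] rot deg [-0.2 -0.1  0.4]
```

>>> apply_moves([
  [0,0,15,0,0,0,-1],
  [0,0,13,0,0,0,-1],
  [0,0,6,0,0,0,-1],
  [0,0,0,0,0,0,1],
  [0,0,0,0,0,0,1],
  [0,0,0,0,0,0,1],
  [0,0,0,0,0,0,1],
  [0,0,0,0,0,0,1],
], grip_force=40)

```text
t: 8.35
eef_pos: [0.4267, -0.17, -0.0198]
tool_rot: [0.001, -0.689, 0.725, -0.002]
contact_force: [0.8, 0.6, -0.6]
gripper_width: 0.218
```

```bash
python3 go.py .565 .272 .15
```

```text
t 8.35 pos [ 0.4267 -0.17   -0.0198] xang -92.9 F [ 0.8  0.6 -0.6] w 0.218
shift mm [-448.2 -116.  -170.2] rot deg [-0.2 -0.1  0. ]
```

>>> apply_moves([
  [0,0,-40,0,0,0,1],
  [0,0,-45,0,0,0,1],
  [0,0,-45,0,0,0,1],
  [-40,-10,-30,0,0,0,1],
  [-55,-14,0,0,0,0,1],
  [-55,-14,0,0,0,0,1],
  [-55,-14,0,0,0,0,1],
  [-55,-14,0,0,0,0,1],
])

```text
t: 9.35
eef_pos: [0.5079, 0.0878, 0.1463]
tool_rot: [0.001, -0.684, 0.729, -0.003]
contact_force: [2.2, -0.7, -1.1]
gripper_width: 0.219
```

>>> apply_moves([
  [-50,-14,0,0,0,0,1],
  [-50,-14,0,0,0,0,1],
  [-40,-10,0,0,0,0,1],
  [-25,-6,0,0,0,0,1],
  [-10,-2,0,0,0,0,1],
  [0,0,0,0,0,0,1],
  [0,0,0,0,0,0,1],
  [0,0,0,0,0,0,1],
])

```text
t: 10.35
eef_pos: [0.5645, 0.2663, 0.1449]
tool_rot: [-0.0, -0.685, 0.728, -0.003]
contact_force: [0.5, 1.1, -0.4]
gripper_width: 0.215
```

```bash
python3 go.py .565 .272 .09 -93; python3 - <<'E'
from h import *
im=imaging.read_camera("side"); crop("s",im,205,220,305,330,5,"side4")
im=imaging.read_camera("top"); crop("s",im,120,120,260,240,5,"top4")
E
```

```text
t 10.35 pos [0.5645 0.2663 0.1449] xang -93.5 F [ 0.5  1.1 -0.4] w 0.215
shift mm [-5.9  0.1 54.9] rot deg [-0.2 -0.2 -0.5]
```

View pics/side4.png

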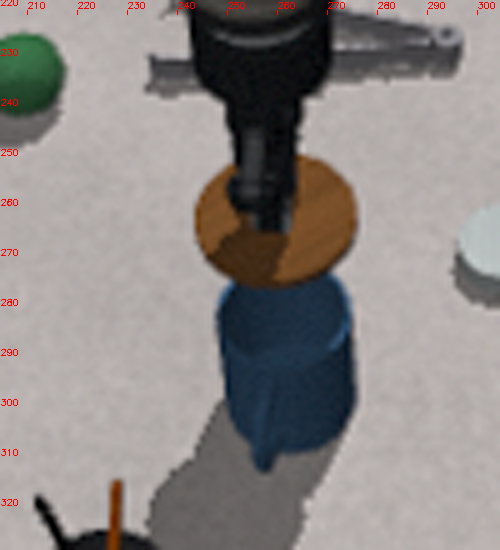

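View pics/top4.png

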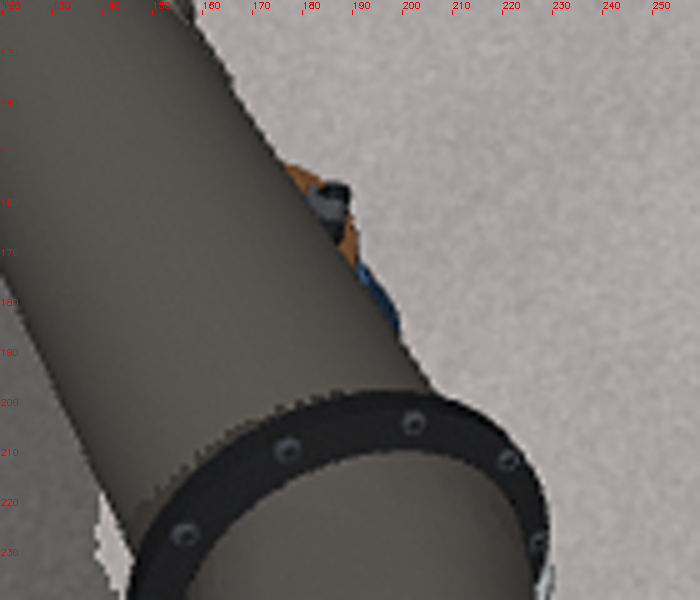

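```bash
python3 - <<'E'
from ov import *
c=(.5645,.2663)
for z in (.172,.179): 
  p=proj("side",circ(c,.047,z)); print(z,p.min(0),p.max(0))
im=cv2.imread("pics/side4.png"); 
x0,y0,s=205,220,5
for l in(circ(c,.047,.179),circ(c,.047,.172),circ((.565,.272),.041,.092)):
    p=(proj("side",l)-[x0,y0]+.5)*s; cv2.polylines(im,[np.round(p*8).astype(np.int32)],False,(0,255,0),1,cv2.LINE_AA,3)
cv2.imwrite("pics/side4o.png",im)
E
```

```text
0.172 [243.57021176 251.16751105] [276.4572541  277.28110347]
0.179 [243.37328736 249.6373309 ] [276.3831717  275.77374117]
```

View pics/side4o.png

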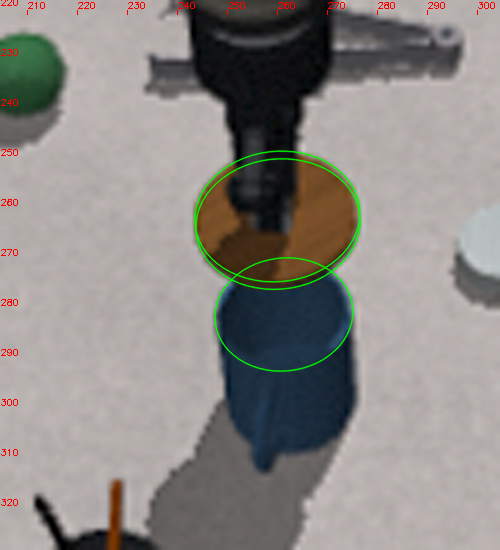

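>>> apply_moves([
  [-6,0,15,0,0,0,1],
  [0,0,20,0,0,0,1],
  [0,0,18,0,0,0,1],
  [0,0,12,0,0,0,1],
  [0,0,0,0,0,0,1],
  [0,0,0,0,0,0,1],
  [0,0,0,0,0,0,1],
  [0,0,0,0,0,0,1],
])

```text
t: 11.45
eef_pos: [0.5658, 0.2729, 0.0765]
tool_rot: [0.001, -0.685, 0.729, -0.003]
contact_force: [-0.2, 0.6, -0.4]
gripper_width: 0.213
```

```bash
python3 go.py .565 .272 .0652 -93; python3 - <<'E'
from ov import *
im=imaging.read_camera("side"); o=bot.get_obs()["eef_pos"]
draw("side",im,[circ(o,.047,o[2]+.0338),circ((.565,.272),.041,.092)],(205,220,305,330),5,"side5")
E
```

```text
t 11.45 pos [0.5658 0.2729 0.0765] xang -93.5 F [-0.2  0.6 -0.4] w 0.213
shift mm [ 0.9  0.8 11.3] rot deg [-0.3 -0.2 -0.5]
```

View pics/side5.png

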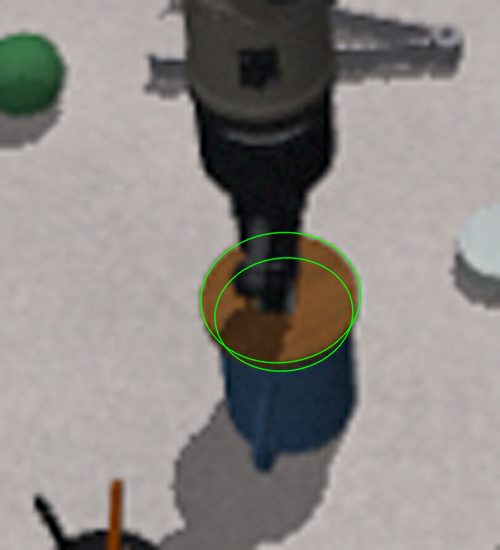

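Aligned within about 1 mm. Lowering gently now.

>>> apply_moves([
  [1,1,2,0,0,0,1],
  [0,0,2,0,0,0,1],
  [0,0,2,0,0,0,1],
  [0,0,2,0,0,0,1],
  [0,0,1.5,0,0,0,1],
  [0,0,1,0,0,0,1],
  [0,0,1,0,0,0,1],
  [0,0,0,0,0,0,1],
])

```text
t: 12.5
eef_pos: [0.5651, 0.2719, 0.0651]
tool_rot: [0.001, -0.685, 0.729, -0.003]
contact_force: [0.5, -0.7, -0.6]
gripper_width: 0.214
```

>>> apply_moves([
  [0,0,1,0,0,0,1],
  [0,0,1,0,0,0,1],
  [0,0,0,0,0,0,1],
  [0,0,0,0,0,0,1],
  [0,0,0,0,0,0,1],
  [0,0,0,0,0,0,1],
  [0,0,0,0,0,0,1],
  [0,0,0,0,0,0,1],
])

```text
t: 13.5
eef_pos: [0.5655, 0.2721, 0.065]
tool_rot: [0.002, -0.685, 0.729, -0.004]
contact_force: [-0.5, 0.3, 1.3]
gripper_width: 0.216
```

>>> apply_moves([
  [0,0,0,0,0,0,0.4],
  [0,0,0,0,0,0,0.2],
  [0,0,0,0,0,0,0],
  [0,0,0,0,0,0,-0.5],
  [0,0,0,0,0,0,-1],
  [0,0,0,0,0,0,-1],
  [0,0,0,0,0,0,-1],
  [0,0,0,0,0,0,-1],
])

```text
t: 14.5
eef_pos: [0.5655, 0.2722, 0.0647]
tool_rot: [0.002, -0.685, 0.729, -0.003]
contact_force: [0.5, 0.6, 0.2]
gripper_width: 0.996
```

>>> apply_moves([
  [0,0,-10,0,0,0,-1],
  [0,0,-20,0,0,0,-1],
  [0,0,-30,0,0,0,-1],
  [0,0,-30,0,0,0,-1],
  [30,0,-20,0,0,0,-1],
  [45,0,0,0,0,0,-1],
  [50,0,0,0,0,0,-1],
  [40,0,0,0,0,0,-1],
])

```text
t: 15.5
eef_pos: [0.5567, 0.1102, 0.1901]
tool_rot: [0.008, -0.688, 0.726, -0.005]
contact_force: [-0.7, 0.1, -0.4]
gripper_width: 0.999
```

```bash
python3 go.py .5765 -.0225 .06 -93.3; python3 - <<'E'
from ov import *
im=imaging.read_camera("side"); L=[circ((.565,.272),.047,.099),circ((.565,.272),.01,.123)]
draw("side",im,[],(205,240,305,330),5,"side6"); draw("side",im,L,(205,240,305,330),5,"side6o")
a=cv2.hconcat([cv2.imread("pics/side6.png"),cv2.imread("pics/side6o.png")]);cv2.imwrite("pics/side6c.png",cv2.resize(a,None,fx=.8,fy=.8))
im=imaging.read_camera("top"); draw("top",im,L,(120,120,280,240),5,"top6")
E
```

```text
t 15.5 pos [0.5567 0.1102 0.1901] xang -93.1 F [-0.7  0.1 -0.4] w 0.999
shift mm [132.1 -24.5 130. ] rot deg [-1.   0.3  0.2]
```

View pics/side6c.png

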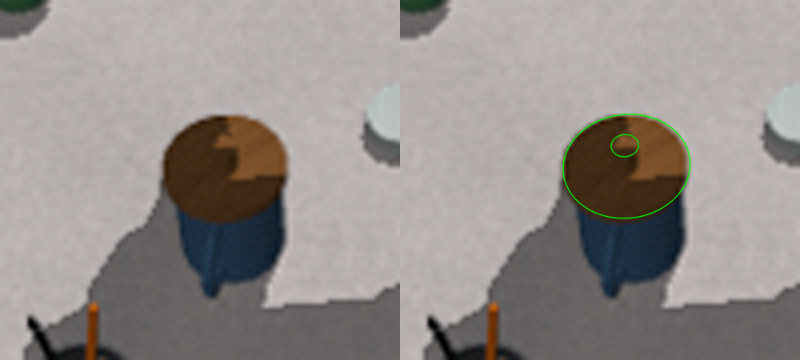

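View pics/top6.png

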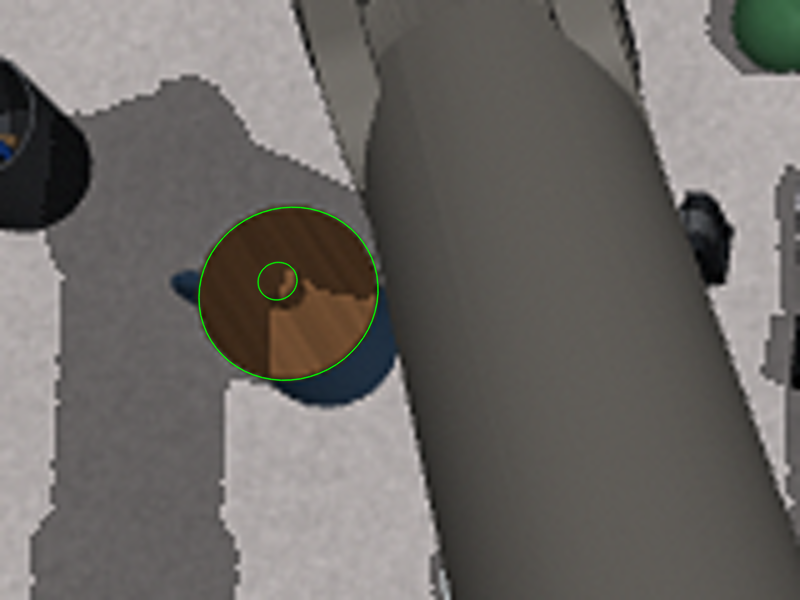

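Lid is seated: the overlay at seated height matches in both views, with no tilt visible. Next, the tongs.

>>> apply_moves([
  [45,-8,0,-1,0,0,-1],
  [45,-8,10,0,0,0,-1],
  [35,-8,40,0,0,0,-1],
  [7,0,40,0,0,0,-1],
  [0,0,35,0,0,0,-1],
  [0,0,0,0,0,0,-1],
  [0,0,0,0,0,0,-1],
  [0,0,0,0,0,0,-1],
])

```text
t: 16.6
eef_pos: [0.5829, -0.0244, 0.0754]
tool_rot: [0.009, -0.687, 0.726, -0.005]
contact_force: [0.1, -0.7, 0.6]
gripper_width: 0.998
```

```bash
python3 go.py .5765 -.0225 -.034 -93.3; python3 - <<'E'
from ov import *
im=imaging.read_camera("side"); L=tongs((.4765,-.0165),np.arctan2(-.0118,.2035))
draw("side",im,[],(225,155,345,245),6,"side7")
E
```

```text
t 16.6 pos [ 0.5829 -0.0244  0.0754] xang -93.2 F [ 0.1 -0.7  0.6] w 0.998
shift mm [ -0.8   8.7 109.3] rot deg [-1.1  0.4  0.1]
```

View pics/side7.png

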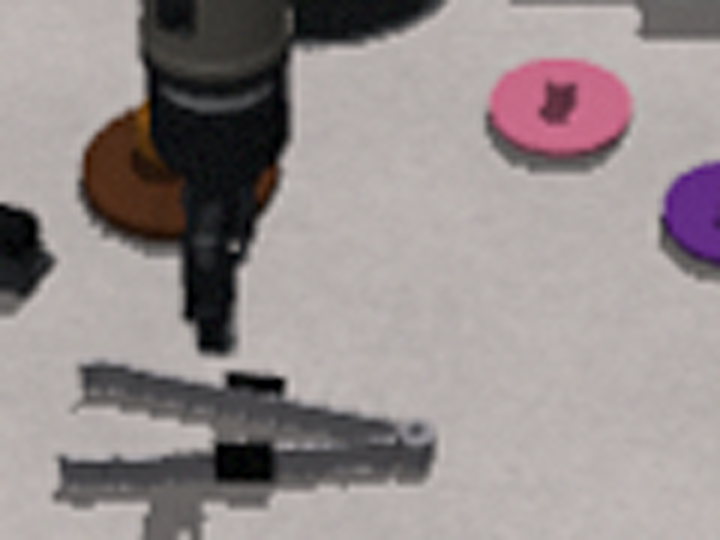

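>>> apply_moves([
  [0,5,15,-1,0,0,-1],
  [0,3,25,0,0,0,-1],
  [0,0,25,0,0,0,-1],
  [0,0,15,-1,0,0,-1],
  [0,0,8,0,0,0,-1],
  [0,0,0,0,0,0,-1],
  [0,0,0,0,0,0,-1],
  [0,0,0,0,0,0,-1],
])

```text
t: 17.65
eef_pos: [0.5777, -0.0226, -0.0135]
tool_rot: [-0.002, -0.687, 0.726, 0.007]
contact_force: [0.7, -0.2, -0.2]
gripper_width: 0.999
```

```bash
python3 go.py .5765 -.0225 -.034 -93.3
```

```text
t 17.65 pos [ 0.5777 -0.0226 -0.0135] xang -93.1 F [ 0.7 -0.2 -0.2] w 0.999
shift mm [ 0.1  0.9 20.5] rot deg [0.8 0.4 0.2]
```

>>> apply_moves([
  [0,1,12,0.8,0.4,0,-1],
  [0,0,8,0,0,0,-1],
  [0,0,0,0,0,0,-1],
  [0,0,0,0,0,0,-0.6],
  [0,0,0,0,0,0,-0.35],
  [0,0,0,0,0,0,-0.2],
  [0,0,0,0,0,0,-0.2],
  [0,0,0,0,0,0,-0.2],
], grip_force=25)

```text
t: 18.65
eef_pos: [0.5801, -0.0226, -0.0299]
tool_rot: [0.003, -0.687, 0.726, -0.002]
contact_force: [-0.4, 0.8, -0.6]
gripper_width: 0.604
```

```bash
python3 go.py .5765 -.0225 -.034 -93.3; python3 - <<'E'
from ov import *
im=imaging.read_camera("side"); draw("side",im,[],(225,155,345,245),6,"side8")
E
```

```text
t 18.65 pos [ 0.5801 -0.0226 -0.0299] xang -93.2 F [-0.4  0.8 -0.6] w 0.604
shift mm [0.1 3.6 4.1] rot deg [-0.4  0.1  0.1]
```

View pics/side8.png

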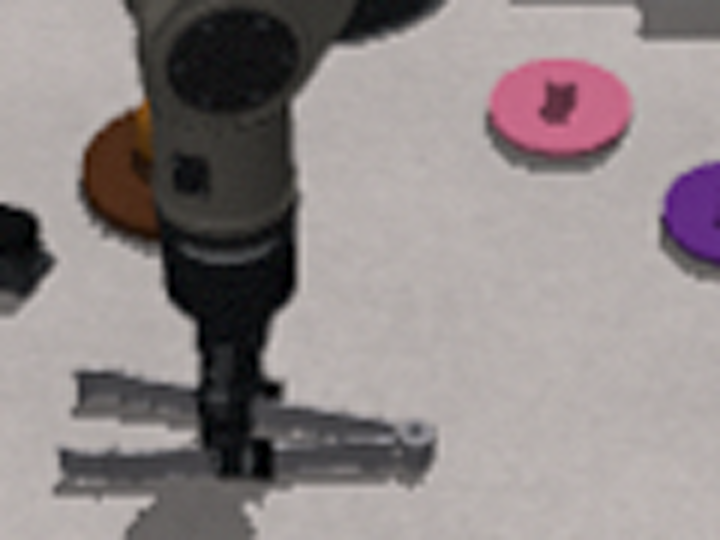

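Tongs gripped at 51 mm (width 0.604) and still open. Lifting, then moving over towards the roll with a turn of about 17°.

>>> apply_moves([
  [0,0,-10,0,0,0,-0.2],
  [0,0,-20,0,0,0,-0.2],
  [0,0,-25,0,0,0,-0.2],
  [0,0,-25,0,0,0,-0.2],
  [0,0,-25,0,0,0,-0.2],
  [0,0,-10,0,0,0,-0.2],
  [0,0,0,0,0,0,-0.2],
  [0,0,0,0,0,0,-0.2],
])

```text
t: 19.7
eef_pos: [0.5778, -0.023, 0.0894]
tool_rot: [0.002, -0.687, 0.726, -0.002]
contact_force: [0.3, 0.2, -1.6]
gripper_width: 0.603
```

```bash
python3 go.py .5612 -.2421 .085 -110; python3 - <<'E'
from ov import *
im=imaging.read_camera("side"); crop("side",im,215,150,345,245,6,"side9")
im=imaging.read_camera("top"); crop("top",im,240,100,400,250,5,"top9")
E
```

```text
t 19.7 pos [ 0.5778 -0.023   0.0894] xang -93.2 F [ 0.3  0.2 -1.6] w 0.603
shift mm [219.7   4.4   4.3] rot deg [-0.3  0.1 16.8]
```

View pics/side9.png

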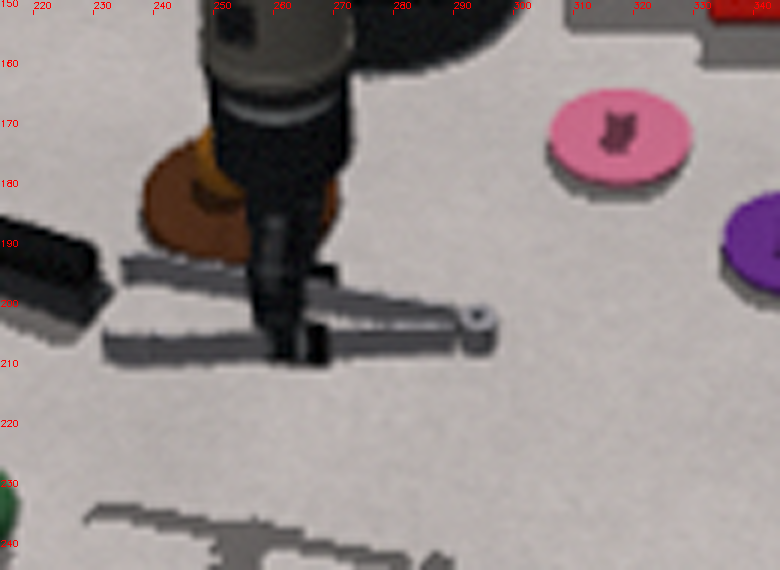

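View pics/top9.png

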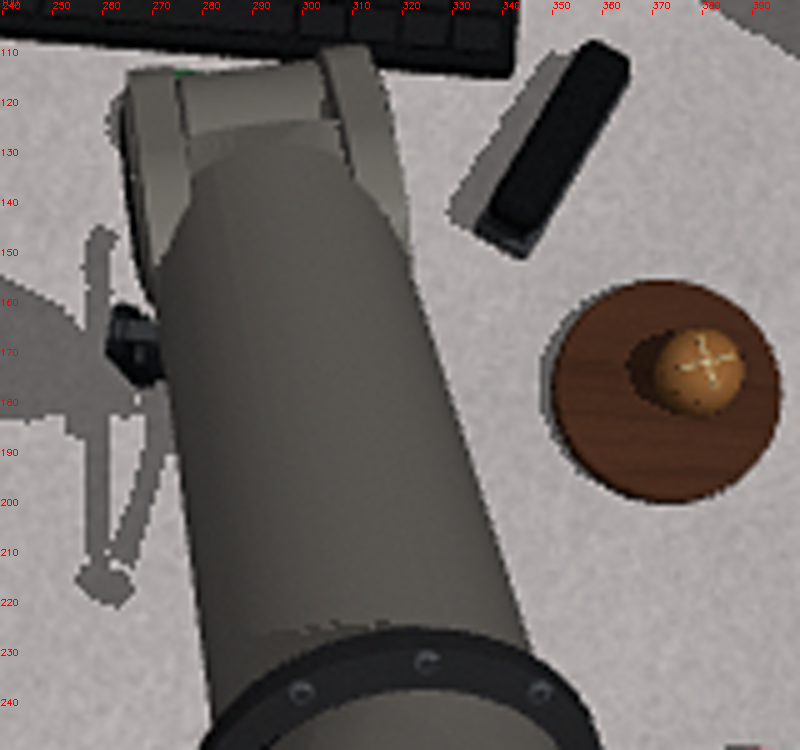

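```bash
python3 - <<'E'
from ov import *
o=bot.get_obs()["eef_pos"]; z0=o[2]+.030
h=ray("side",(294.2,202.5),z0+.024); a=ray("side",(234.8,193.2),z0+.026); b=ray("side",(231.7,205.3),z0+.026)
m=(a+b)/2; print(h,a,b,"mid",m,"gap",np.linalg.norm(a-b)); d=(m-h)[:2]; print("len",np.linalg.norm(d),"yaw",np.degrees(np.arctan2(d[1],d[0])))
u=d/np.linalg.norm(d); r=(o-h)[:2]; print("tcp along",r@u,"lat",r@[-u[1],u[0]])
E
```

```text
[ 0.47482686 -0.01478381  0.14326729] [ 0.67688129 -0.05259974  0.14526729] [0.68036677 0.00541346 0.14526729] mid [ 0.67862403 -0.02359314  0.14526729] gap 0.05811781291955013
len 0.20398747916519464 yaw -2.475124971687466
tcp along 0.10317760505807906 lat -0.0037555059603738943
```

>>> apply_moves([
  [35,1,0,0,0,0,-0.2],
  [45,1,0,0,0,0,-0.2],
  [50,1,0,0,0,0,-0.2],
  [50,1,0,0,0,0,-0.2],
  [35,0,0,0,0,0,-0.2],
  [5,0,0,0,0,8.5,-0.2],
  [0,0,0,0,0,8.5,-0.2],
  [0,0,0,0,0,0,-0.2],
])

```text
t: 20.8
eef_pos: [0.5576, -0.2481, 0.0812]
tool_rot: [-0.001, -0.57, 0.822, 0.003]
contact_force: [0.9, 0.1, 0.0]
gripper_width: 0.602
```

```bash
python3 go.py .5612 -.2421 .03 -110; python3 - <<'E'
from ov import *
im=imaging.read_camera("side"); crop("side",im,205,115,325,205,6,"side10")
im=imaging.read_camera("top"); crop("top",im,300,80,460,230,5,"top10")
E
```

```text
t 20.8 pos [ 0.5576 -0.2481  0.0812] xang -110.5 F [0.9 0.1 0. ] w 0.602
shift mm [-6.8 -1.6 51.2] rot deg [ 0.4  0.1 -0.5]
```

View pics/side10.png

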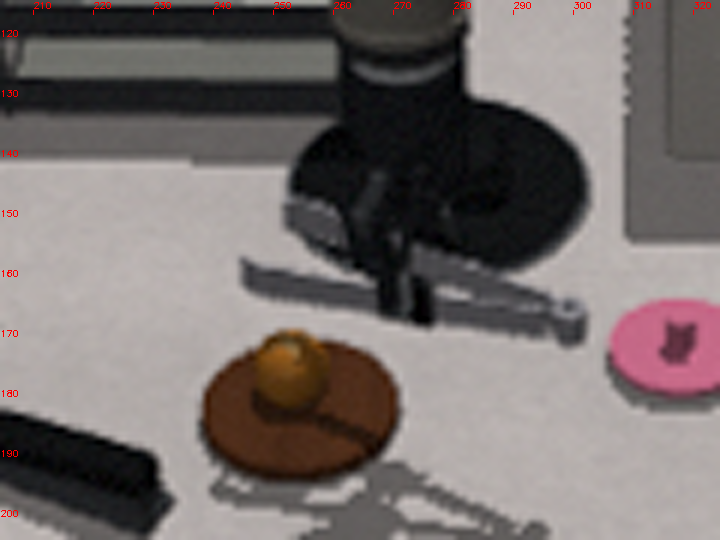

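View pics/top10.png

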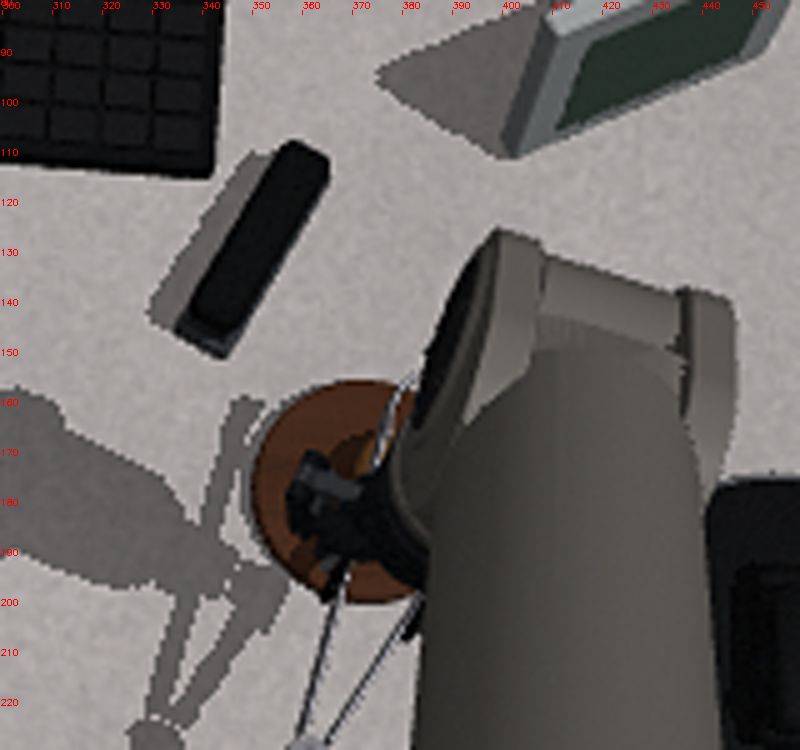

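```bash
cat > tg.py <<'E'
from ov import *
def tong2(tcp,ang,along=.1035,lat=0.,dyaw=0.,phi=.03,zoff=.030):
    yaw=np.radians(ang+90+dyaw); d=np.array([np.cos(yaw),np.sin(yaw)]); n=np.array([-d[1],d[0]])
    z0=tcp[2]+zoff; h=np.array(tcp[:2])-d*along+n*lat; L=[circ(h,.011,z0+.024)]
    for sg in(1,-1):
        for off in (0,3):
            w=lambda x:(6 + 29*x/188 if x<188 else 35)+off-phi*x
            pts=[(0,),(188,),(201,)]
            L.append(np.array([np.r_[h+d*x/1e3+n*sg*w(x)/1e3,z0+.024] for (x,) in pts]))
    tip=h+d*.188; return L,tip
E
python3 - <<'E'
from tg import *
o=bot.get_obs()["eef_pos"]
ims=imaging.read_camera("side"); imt=imaging.read_camera("top")
cv2.imwrite("pics/s11.png",ims[:,:,::-1]);cv2.imwrite("pics/t11.png",imt[:,:,::-1])
L,tip=tong2(o,-110.5); print(tip)
draw("side",ims,L,(225,125,315,185),8,"side11"); draw("top",imt,L,(340,140,420,240),7,"top11")
E
```

```text
[ 0.63701137 -0.27724376]
```

View pics/side11.png

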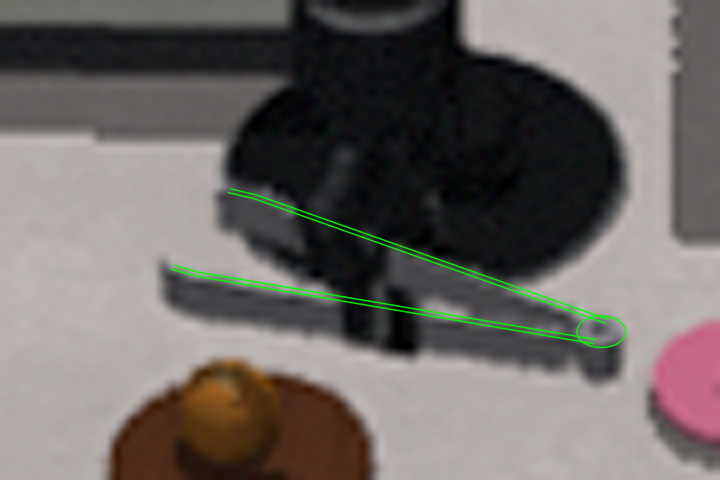

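View pics/top11.png

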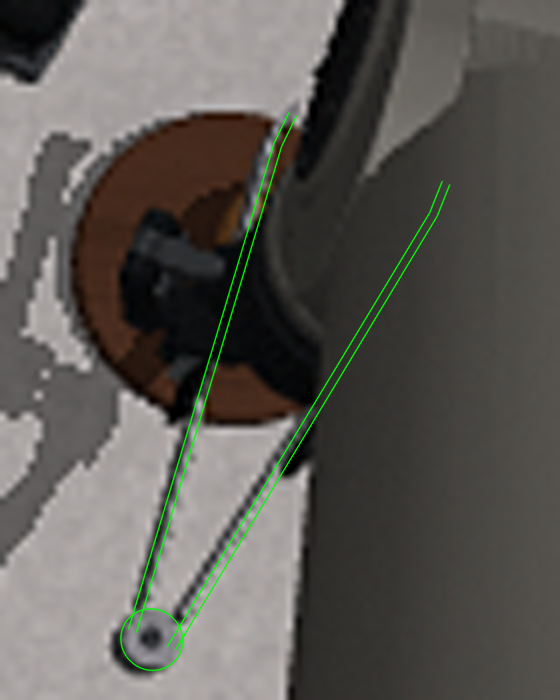

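```bash
python3 - <<'E'
from tg import *
o=bot.get_obs()["eef_pos"]
ims=cv2.imread("pics/s11.png")[:,:,::-1];imt=cv2.imread("pics/t11.png")[:,:,::-1]
for k,(lat,dy,al,phi) in enumerate([(.001,1.2,.1025,.03),(.0005,1.8,.102,.04)]):
    L,tip=tong2(o,-110.5,al,lat,dy,phi); print(tip)
    draw("side",ims,L,(230,140,310,180),6,"a"); draw("top",imt,L,(345,150,415,240),6,"b")
    a=cv2.imread("pics/a.png");b=cv2.imread("pics/b.png");c=np.zeros((540,900,3),np.uint8);c[:240,:480]=a;c[:,480:]=b;cv2.imwrite(f"pics/c{k}.png",cv2.resize(c,(800,480)))
E
```

```text
[ 0.63922719 -0.27477169]
[ 0.63982208 -0.27455562]
```

View pics/c0.png

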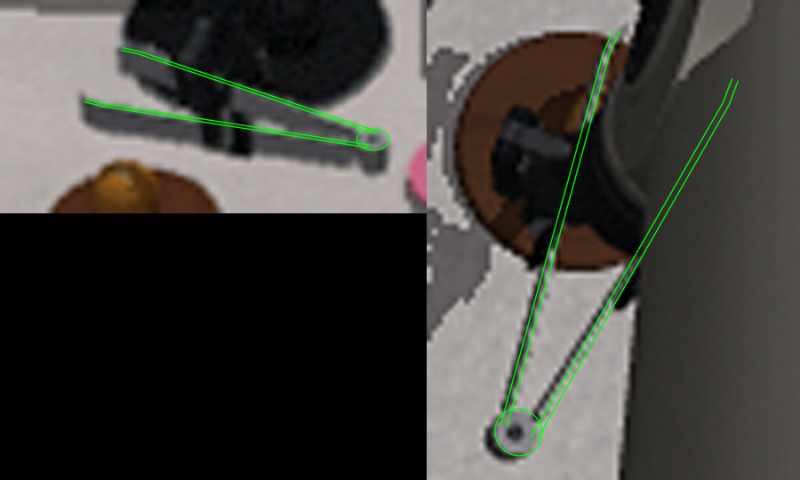

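View pics/c1.png

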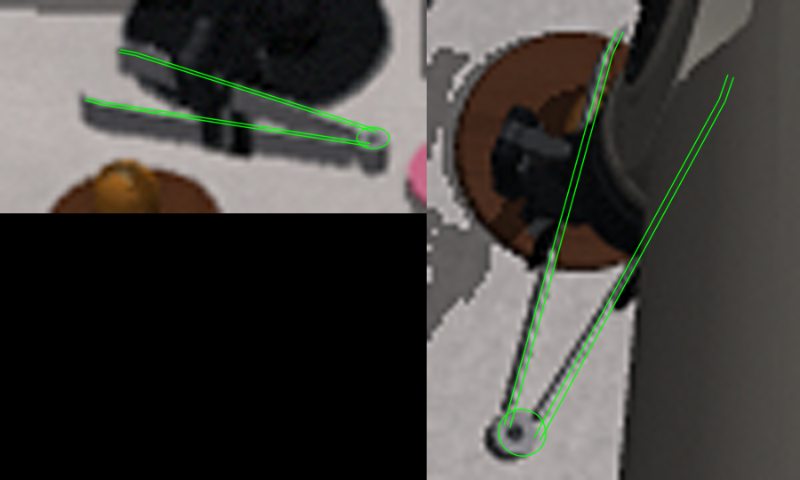

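```bash
python3 go.py .5591 -.2443 .035 -110.5
```

```text
t 21.0 pos [ 0.5582 -0.2475  0.0817] xang -110.4 F [ 1.1 -0.1 -1.3] w 0.602
shift mm [-3.2 -0.  46.8] rot deg [0.4 0.1 0.1]
```

>>> apply_moves([
  [-2,0,10,0,0,0,-0.2],
  [-1.5,0,12,0,0,0,-0.2],
  [0,0,12,0,0,0,-0.2],
  [0,0,8,0,0,0,-0.2],
  [0,0,3,0,0,0,-0.2],
  [0,0,0,0,0,0,-0.2],
  [0,0,0,0,0,0,-0.2],
  [0,0,0,0,0,0,-0.2],
])

```text
t: 22.0
eef_pos: [0.5593, -0.243, 0.0332]
tool_rot: [-0.001, -0.572, 0.82, 0.004]
contact_force: [1.1, -0.5, -1.5]
gripper_width: 0.603
```

```bash
python3 go.py .5591 -.2443 .035 -110.5; python3 - <<'E'
from tg import *
o=bot.get_obs()["eef_pos"]
ims=imaging.read_camera("side"); imt=imaging.read_camera("top")
L,tip=tong2(o,-110.5,.1025,.001,1.2); print(tip)
L+=[circ((.6407,-.271),.024,.033)]
draw("side",ims,[],(230,145,310,195),6,"a"); draw("side",ims,L,(230,145,310,195),6,"d");draw("top",imt,L,(345,150,415,240),6,"b")
a=cv2.imread("pics/a.png");d=cv2.imread("pics/d.png");b=cv2.imread("pics/b.png");c=np.zeros((600,900,3),np.uint8);c[:300,:480]=a;c[300:,:480]=d;c[:540,480:]=b;cv2.imwrite("pics/c3.png",cv2.resize(c,(800,533)))
E
```

```text
t 22.0 pos [ 0.5593 -0.243   0.0332] xang -110.2 F [ 1.1 -0.5 -1.5] w 0.603
shift mm [ 1.2 -0.3 -1.8] rot deg [0.4 0.2 0.3]
[ 0.64030407 -0.2703508 ]
```

View pics/c3.png

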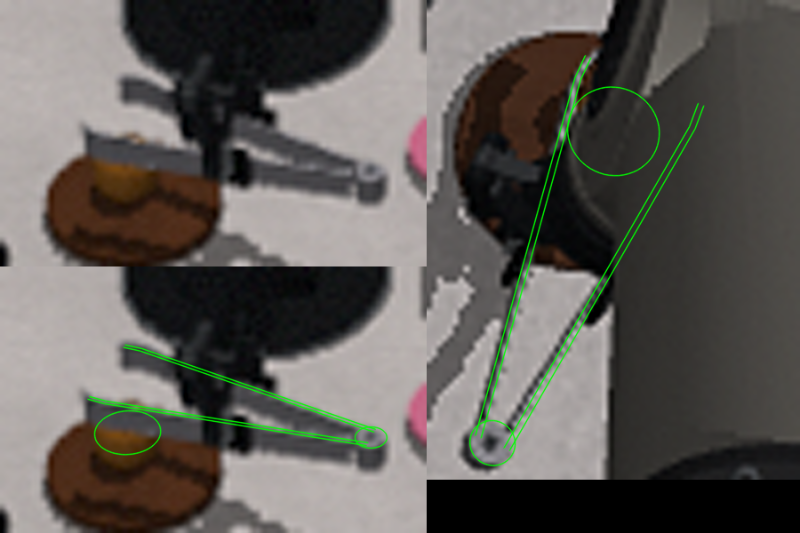

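>>> apply_moves([
  [0,0,8,0,0,0,-0.24],
  [0.5,0,8,0,0,0,-0.24],
  [0,0,8,0,0,0,-0.24],
  [0,0,6,0,0,0,-0.24],
  [0,0,4,0,0,0,-0.24],
  [0,0,2,0,0,0,-0.24],
  [0,0,0,0,0,0,-0.24],
  [0,0,0,0,0,0,-0.24],
])

```text
t: 23.1
eef_pos: [0.5588, -0.2432, -0.0057]
tool_rot: [-0.001, -0.572, 0.82, 0.004]
contact_force: [0.2, 0.1, -1.1]
gripper_width: 0.618
```

```bash
python3 go.py .5591 -.2443 -.008 -110.5; python3 - <<'E'
from tg import *
o=bot.get_obs()["eef_pos"]
ims=imaging.read_camera("side"); imt=imaging.read_camera("top")
L,tip=tong2(o,-110.5,.1025,.001,1.2,.025); print(tip)
draw("side",ims,[],(230,155,310,205),6,"a"); draw("side",ims,L,(230,155,310,205),6,"d");draw("top",imt,L,(345,150,415,240),6,"b")
a=cv2.imread("pics/a.png");d=cv2.imread("pics/d.png");b=cv2.imread("pics/b.png");c=np.zeros((600,900,3),np.uint8);c[:300,:480]=a;c[300:,:480]=d;c[:540,480:]=b;cv2.imwrite("pics/c4.png",cv2.resize(c,(800,533)))
E
```

```text
t 23.1 pos [ 0.5588 -0.2432 -0.0057] xang -110.2 F [ 0.2  0.1 -1.1] w 0.618
shift mm [ 0.9 -0.7  2.3] rot deg [0.4 0.2 0.3]
[ 0.63981736 -0.27055935]
```

View pics/c4.png

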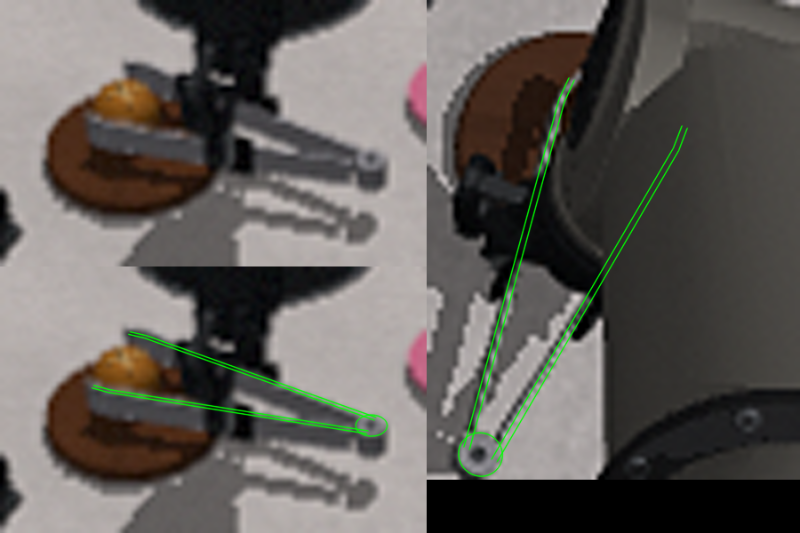

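>>> apply_moves([
  [0.5,0,2,0,0,0,-0.24],
  [0,0,0,0,0,0,-0.15],
  [0,0,0,0,0,0,-0.05],
  [0,0,0,0,0,0,0.05],
  [0,0,0,0,0,0,0.3],
  [0,0,0,0,0,0,1],
  [0,0,0,0,0,0,1],
  [0,0,0,0,0,0,1],
], grip_force=35)

```text
t: 24.2
eef_pos: [0.5589, -0.2438, -0.0072]
tool_rot: [-0.001, -0.572, 0.82, 0.003]
contact_force: [-0.4, 0.7, 0.2]
gripper_width: 0.496
```

```bash
python3 go.py .5591 -.2443 -.008 -110.5; python3 - <<'E'
from tg import *
ims=imaging.read_camera("side")
draw("side",ims,[],(215,145,315,215),7,"side12")
E
```

```text
t 24.2 pos [ 0.5589 -0.2438 -0.0072] xang -110.2 F [-0.4  0.7  0.2] w 0.496
shift mm [ 0.4 -0.4  0.8] rot deg [0.4 0.2 0.3]
```

View pics/side12.png

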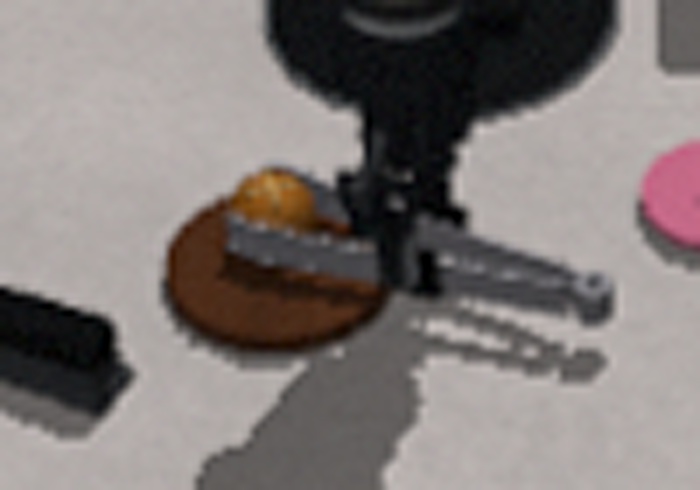

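Opening is 42 mm, as expected with the roll held. Lifting gently.

>>> apply_moves([
  [0,0,-3,0,0,0,1],
  [0,0,-6,0,0,0,1],
  [0,0,-10,0,0,0,1],
  [0,0,-14,0,0,0,1],
  [0,0,-16,0,0,0,1],
  [0,0,-16,0,0,0,1],
  [0,0,-16,0,0,0,1],
  [0,0,-16,0,0,0,1],
])

```text
t: 25.25
eef_pos: [0.5591, -0.2443, 0.0967]
tool_rot: [-0.001, -0.572, 0.82, 0.003]
contact_force: [-0.1, -0.9, -2.0]
gripper_width: 0.489
```

>>> apply_moves([
  [0,0,-14,0,0,0,1],
  [0,0,-14,0,0,0,1],
  [0,0,-12,0,0,0,1],
  [0,0,-6,0,0,0,1],
  [0,0,0,0,0,0,1],
  [0,0,0,0,0,0,1],
  [0,0,0,0,0,0,1],
  [0,0,0,0,0,0,1],
])

```text
t: 26.25
eef_pos: [0.559, -0.2444, 0.1457]
tool_rot: [-0.001, -0.572, 0.82, 0.004]
contact_force: [0.5, 0.2, -0.5]
gripper_width: 0.487
```

```bash
python3 go.py .5591 -.2443 .14 -110.5; python3 - <<'E'
from tg import *
ims=imaging.read_camera("side"); imt=imaging.read_camera("top")
o=bot.get_obs()["eef_pos"]
L,tip=tong2(o,-110.2,.1025,.001,1.2,.07); z=o[2]+.030-.006+.0
draw("side",ims,L+[circ(tip,.024,z+.018)],(215,100,315,215),5,"side13"); draw("top",imt,[],(150,90,450,250),2.6,"top13")
draw("side",ims,[],(225,240,305,330),5,"side14")
print("roll underside est",z)
E
```

```text
t 26.25 pos [ 0.559  -0.2444  0.1457] xang -110.2 F [ 0.5  0.2 -0.5] w 0.487
shift mm [-0.1 -0.1  5.7] rot deg [0.4 0.2 0.3]
roll underside est 0.16983248434301582
```

View pics/side13.png

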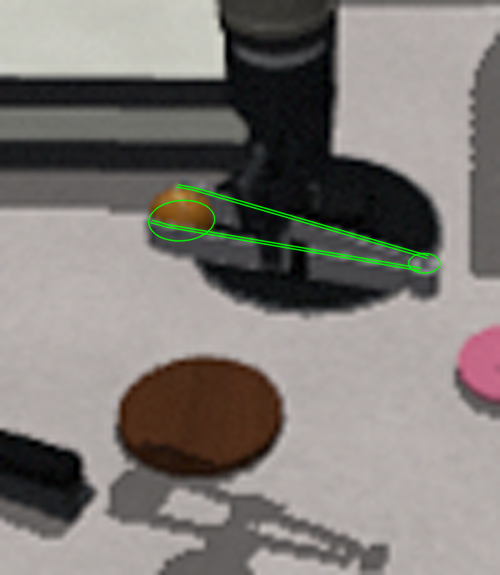

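View pics/top13.png

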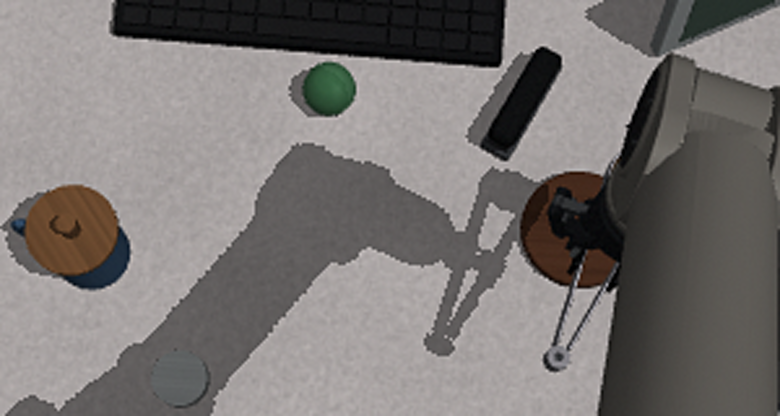

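View pics/side14.png

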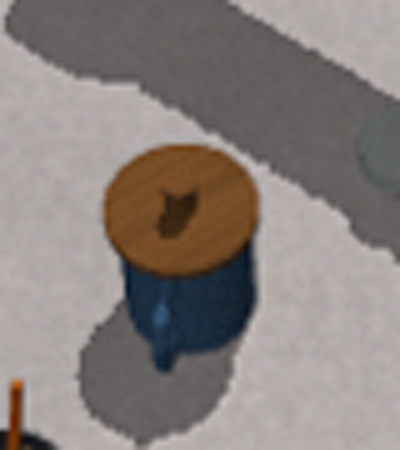

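>>> apply_moves([
  [0,0,0,0,0,0,1],
  [0,0,0,0,0,0,1],
  [0,0,0,0,0,0,1],
  [0,0,0,0,0,0,1],
  [0,0,0,0,0,0,1],
  [0,0,0,0,0,0,1],
  [0,0,0,0,0,0,1],
  [0,0,0,0,0,0,1],
])

```text
t: 27.35
eef_pos: [0.559, -0.2444, 0.1458]
tool_rot: [-0.001, -0.572, 0.82, 0.004]
contact_force: [0.1, -0.1, -1.5]
gripper_width: 0.491
```

```bash
python3 -c "
from station import bot
o=bot.get_obs(); print(o['eef_pos'],o['gripper_width'],abs(o['joint_vel']).max()); print(bot.hand_in())"
```

```text
[ 0.55901106 -0.24444276  0.14580527] 0.4912689907499978 0.002218720099439859
the job is handed in; nothing more can be done
None
```

The lid is on the mug and the roll is held up in the tongs. I handed the job in at about 27 s of the 53 s allowed; `hand_in` gave no verdict.

- **Lid:** I lowered it onto the mug until I felt light contact (about 1.3 N), then let go. In both views it lies where a seated, level lid should, to about a pixel (2–3 mm). The last picture shows it still level with the mug upright.
- **Tongs and roll:** I carried the tongs open at about 51 mm, lowered them around the roll, and closed them with 35 N. The opening stopped at about 42 mm, as expected with the roll held. I lifted straight up, and the arm was still when I handed in. The roll's underside is about 0.165 m above the desk by the arm reading, clear of the board, mug and lid.
- **Bystanders:** The tin, paperweight and stapler looked unmoved in the last top view. I did not re-measure the pen pot or the mouse; the arm kept clear of both.
- **What disagreed:** The reported TCP height reads about 38 mm too low, so the first lid grasp closed on air above the knob. I measured the offset by pressing the shut fingers on the knob top (about 23 N) and corrected for it from then on. The tongs also sat about 1° turned in the gripper, which I allowed for when lining up with the roll.

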